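# Raise the fume booth window to its mark and lock it

### The job

Push the amber window of the fume booth up with the fingertips from beneath its yellow lip, and stop when its red pointer stands on the green clip, without running it well past the clip. Then push the red locking lever beside the booth fully over, away from you, so that the window stays at that height. Do not pinch the lip, and leave the green clip, the tin, the spray can and the tube offcut where they are.

Things in the scene. Friction and masses are not known exactly. Their poses are not given: they have to be found in the camera images.
- booth: Grey fume booth fixed to the table, 330 deep, 280 wide, 300 high, duct collar on the roof. Origin on the table under the middle of its front sill; x points into the booth (away from the robot), y to its left, z up. Its front slopes at 45 degrees from the sill's top (x = 0, z = 50) to the roof (x = 250, z = 300). On its left side a pod 60 high carries the locking lever.
- window (a joint): How far the amber window has slid up the slope, in m: 0 shut, 0.14 fully up. It moves along the booth's direction x = z (45 degrees up and inwards), so 10 mm of slide raises it 7 mm. It is balanced by springs: it stays where it is left, never falls or runs on, and takes about 3 to 5 N to push up.
- lip (a point): Yellow underside of the window's lip, moving with the window; this point is the middle of its face, axes as the booth's. The lip is a straight flange 180 wide along y, 44 deep, 11 thick. It stands up and towards the robot, 25 degrees from vertical (x -0.42, z 0.91), so this face looks to the robot and down (x -0.91, z -0.42); from here it runs 24 down to the pane, 20 up to its free edge.
- pointer (a point): Tip of the red pointer on the window's right side, above the lip, moving with the window; axes as the booth's.
- mark (a point): White line in the middle of the green clip (17 mm long up the slope, 30 mm wide) on the right-hand jamb, at the pointer's side; axes as the booth's. The window is at the marked height when pointer and mark are at the same height (z). The clip is a stiff slide set before the work, 28 to 82 mm higher than the pointer's start.
- lock (a joint): Red locking lever, in rad: 0 to 0.1 at the start (leaning to the robot, 0.5 rad from vertical at 0), 1.0 fully over, leaning away from the robot (towards the booth's +x). It stays where it is left.
- lock_tip (a point): Middle of the red ball (26 mm across) at the tip of the locking lever, a steel stick 10 mm thick. It swings in the booth's x-z plane, 80 mm from a pivot that stands at x = 30, y = 172, z = 82 in the booth's frame; the lever's base block reaches to z = 95 within 35 of the pivot. The axes turn with the lever. About 1 N at the ball moves it.
- tin: Blue tin with white lid, 72 across x 60 high, standing at the booth's right; origin under its middle. A bystander.
- can: Spray can, 67 across x 205 high, at the booth's right; origin under its middle. A bystander.
- tube: Dark square-tube offcut, 40 x 85 x 40 high, lying in front of the booth; origin under its middle, its length along its y. A bystander.

How it is judged:
On the way:
1. the window is pushed from beneath its lip until its pointer is at the mark, the lever not yet over (z of pointer in the frame of mark between -0.006 and 0.006 m and contact force between the fingers and window_c0 above 0.3 N and value of joint lock below 0.35 rad), for 0.05 s.
At the end, for the whole second after the job is handed in: The pointer is within 6 mm of the mark in height (on the green clip), the window is at rest, the lever is fully over (above 0.85 of 1.0 rad), the clip has not moved (5 mm) and tin, can and tube stand where they stood (20 mm) (z of pointer in the frame of mark between -0.006 and 0.006 m and value of joint lock above 0.85 rad and velocity of joint window between -0.005 and 0.005 m/s and distance of mark from where it was at the start of the episode below 0.005 m and distance of each of tin, can, tube from where it was at the start of the episode below 0.02 m); the robot touches nothing.
It fails at once if the window is run well past the mark (pointer more than 20 mm higher) (z of pointer in the frame of mark above 0.02 m).
It fails at once if the lip is pinched: fingers press on its yellow underside and its aluminium upper side together (contact force between the fingers and window_c0 above 1.5 N and contact force between the fingers and window_c1 above 1.5 N).
It fails at once if the green clip is shifted (distance of mark from where it was at the start of the episode above 0.005 m).
It fails at once if the tin, the can or the tube offcut is moved, tipped or lifted (distance of any of tin, can, tube from where it was at the start of the episode above 0.02 m or angle between any of tin, can, tube's own z axis and vertical above 0.3 rad).
It also fails if it takes over 48 s, if anything falls off the work surface, if the arm or the gripper's body presses on something with over 40 N, if the wrist force passes 120 N, or if a joint passes its speed limit or range.

### The arm

A 7-joint arm with a two-finger parallel gripper is mounted at the origin on the work surface; the furniture and walls round the work are solid. World frame = base frame: x ahead of the robot, y to its left, z up, the work surface at z = 0. Lengths are in m, angles in rad, forces in N, time in s.
With the tool pointing down it reaches from about 0.35 to 0.9 m from the base axis. Payload 8.1 kg.
Tool frame: the origin (TCP) lies midway between the tips of the shut fingers; the grasp point (between the pads) lies 19 mm behind it (arm.hold_point_z is the distance from the TCP to the grasp point, in m); z points along the fingers, y is the direction in which the jaws open and shut (so a half turn about z gives the same grasp; the last joint's range is limited). The gripper opens to 92 mm and grips with 3 to 60 N. Pads are 19 mm wide; open, the fingers measure 130 mm over their backs; the gripper's body (75 mm by 190 mm) begins 47 mm behind the grasp point.
Start: joints at [1.053, 0.434, 0.025, 1.573, -0.012, 1.134, -0.075], TCP at [0.252, -0.572, 0.227] pointing down, gripper open.
Joint ranges: [-2.62, 2.62], [-0.44, 2.09], [-1.27, 1.32], [0.08, 2.57], [-1.32, 4.46], [0.12, 2], [-2.74, 2.74]. Speed limits (rad/s): [2.22, 2.22, 3.01, 3.01, 3.14, 3.14, 3.14].

### API

Orientations are given as a rotation vector (axis times angle).
In Python, from cell import arm gives the robot as it stands.
- The arm moves only by the shell command python3 -m pendant 'ROWS' [FORCE]. ROWS is JSON, a list of rows, each a list of 3 entries, a list of its own where there are three numbers: the shift along the tool's x, y, z in m, then the turn, a rotation vector about the tool's x, y, z in degrees, then the finger opening in m, from 0 to 0.0918. A call has 1 to 10 rows; each row shifts and turns the commanded pose from where the row before left it, along the tool's axes as they then stand; what a row does not reach is not made up. A row lasts 1/8 s, in which the tool goes at most 62.5 mm and 10.7 degrees, less where a joint would pass 70% of its speed; a pose out of reach is approached as far as the arm can. A call with a gripper value outside its range is refused whole. The fingers move at their own pace and stop on an object; FORCE is the grip in N (left out, the last holds). Time passes only in rows, so rows that do not move let the fingers close. It gives the time, the measured TCP pose, the force and the opening at its end, in the units of the state.
- arm.observe(): the state, without advancing time (a new reading comes with each control period).
- arm.get_image(name): name is "side" or "top" or "wrist"; returns (picture, depth): 384x512x3 uint8, red, green, blue; 384x512 float32, m along the optical axis (not along the pixel's ray), 0 where there is no reading.
- arm.camera_params(name): a dict with "fovy" (degrees; the focal length in pixels is half the picture's height over the tangent of half this angle, whatever the lens; pixels are square), "cx", "cy" (the principal point, pixels), "rvec" (rotation vector, rad) and "tvec" (3), from world to camera coordinates, as OpenCV has them; the wrist camera has in their place "mount" (4x4, takes a point from camera to tool coordinates, whose origin is the TCP and whose axes are the flange's). Camera axes: x right, y down, z forward; pixel columns grow to the right and rows downward; lengths in m; the calibration is good to about 2 mm. A picture is of the moment at which its call begins: read the wrist's pose just before it. camera_params takes no time and is no camera call.
- arm.sign_off(): hands the job in, once; it reports no verdict.
Trained networks look in the newest picture that a camera, given by its name, has taken for a name from the list of things; names that differ only in an ending like _2 or _b are one class to them, and where a whole thing is asked for, a point or a joint stands for the part that bears it (a point fixed in the world has none). Each returns a list of dicts, best first, with "conf" (0 to 1); they miss things now and then, are a little off and sometimes report something else, mostly with a low value. They report only what shows in the picture. A call takes as long as a camera call.
- arm.look_for(camera, label): "rect" ([centre column, centre row, width, height] in pixels, round what is visible of it).
- arm.masks_of(camera, label): "pixels" (384x512 bool, what is visible of it) and "rect" ([centre column, centre row, width, height] in pixels, round what is visible of it).
The state is a dict: "clock": time; "joints": joint angles; "dq": joint speeds; "joint_efforts": joint torques, N m; "position": TCP position; "ee_rot": TCP orientation; "force": force on the tool from outside, world axes, zero at the start; "ft_torque": the same for the moment, N m; "width": opening from 0.0 (shut) to 1.0 (fully open).
Only numpy, scipy, OpenCV 4.12 (cv2) and the standard library are available. Lean on these libraries where they do the work, as an engineer would, in place of code of your own. Each camera call takes 0.05 s, during which the arm holds its last target.

## Working session

There is one attempt and no reset: what is moved stays moved. The work goes in short steps, Python scripts to look and compute and a shell command to move; the robot and the scene stay as the last step left them, time stands still between calls to the robot, and variables do not carry over. Pictures are saved under pics/ and viewed, and the job is handed in when it is done.

```bash
ls; mkdir -p pics
python3 - <<'E'
from cell import arm
import cv2,numpy as np
o=arm.observe();print(o)
for n in ["side","top"]:
    im,d=arm.get_image(n);cv2.imwrite(f"pics/{n}0.png",im[:,:,::-1]);np.savez(f"{n}0.npz",im=im,d=d);print(n,arm.camera_params(n))
print(arm.camera_params("wrist"))
E
```

```text
pics
{'clock': 0.0, 'joints': array([ 1.05338749,  0.43521484,  0.02498377,  1.57411928, -0.01158528,
        1.13399425, -0.07509698]), 'dq': array([ 0.00052108, -0.00155412, -0.00101023,  0.00030986,  0.00057281,
       -0.00153158,  0.00032456]), 'joint_efforts': array([-2.02060750e-03, -6.67865539e+01,  9.84020345e-01, -3.14465475e+01,
       -6.04457804e-02,  4.25900705e-02,  1.36450003e-04]), 'position': array([ 0.25161003, -0.57154571,  0.22594159]), 'ee_rot': array([-3.07280396e+00, -6.46498267e-01,  7.60368264e-04]), 'force': array([-0.23992353,  0.42961571, -0.08870846]), 'ft_torque': array([ 0.00552022, -0.00385861,  0.00182923]), 'width': 1.0013631360986948}
side {'fovy': 55.858847736207075, 'cx': 251.35665158160558, 'cy': 195.15815423778588, 'rvec': array([ 0.36404549, -2.72115995,  1.33066112]), 'tvec': array([0.49709307, 0.28431863, 0.77852562])}
top {'fovy': 43.036967027761534, 'cx': 253.3869696624686, 'cy': 188.03202687583806, 'rvec': array([ 2.14965162, -2.18362756,  0.10070687]), 'tvec': array([-0.14868015,  0.55631345,  1.18901564])}
{'fovy': 69.10135524041976, 'cx': 254.28195082534424, 'cy': 192.65587046362538, 'mount': array([[ 9.78174129e-05, -9.58363355e-01, -2.85551520e-01,
         7.68655452e-02],
       [ 9.99999994e-01,  8.26265090e-05,  6.52463488e-05,
        -1.08241904e-03],
       [-3.89355845e-05, -2.85551524e-01,  9.58363358e-01,
        -1.57357995e-01],
       [ 0.00000000e+00,  0.00000000e+00,  0.00000000e+00,
         1.00000000e+00]])}
```

View pics/side0.png

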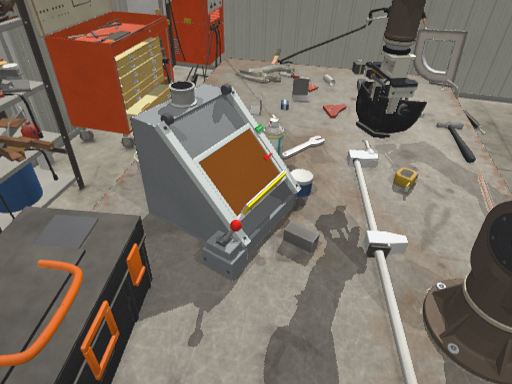

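View pics/top0.png

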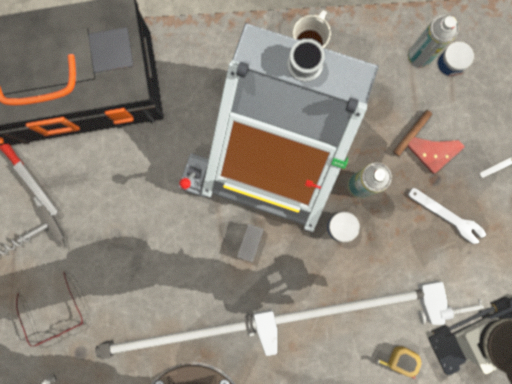

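```bash
cat > h.py <<'E'
from cell import arm
import cv2,numpy as np
from scipy.spatial.transform import Rotation as R
def cam(n,pose=None):
    p=arm.camera_params(n);f=192/np.tan(np.radians(p['fovy'])/2)
    if 'rvec' in p:
        Rm=cv2.Rodrigues(p['rvec'])[0];return f,p['cx'],p['cy'],Rm.T,-Rm.T@p['tvec']
    M=p['mount'];Rt=R.from_rotvec(pose[1]).as_matrix()
    return f,p['cx'],p['cy'],Rt@M[:3,:3],Rt@M[:3,3]+pose[0]
def pts(d,c):
    f,cx,cy,Rw,t=c
    v,u=np.mgrid[:384,:512]
    P=np.stack([(u-cx)/f*d,(v-cy)/f*d,d],-1)
    return P@Rw.T+t
def proj(X,c):
    f,cx,cy,Rw,t=c
    q=(np.atleast_2d(X)-t)@Rw
    return np.stack([q[:,0]/q[:,2]*f+cx,q[:,1]/q[:,2]*f+cy],1)
E
python3 - <<'E'
from h import *
np.set_printoptions(precision=4,suppress=True)
for n in ["side","top"]:
    z=np.load(n+"0.npz");W=pts(z['d'],cam(n));np.save(n+"W.npy",W)
    for l in ["lip","pointer","mark","lock_tip","tin","can","tube","window","booth"]:
        for m in arm.masks_of(n,l)[:1]:
            k=m['pixels']&(z['d']>0);np.save(f"m_{n}_{l}.npy",m['pixels'])
            print(n,l,round(m['conf'],2),np.round(m['rect']),k.sum(),np.median(W[k],0),W[k].min(0),W[k].max(0))
print(arm.observe()['clock'])
E
```

```text
side lip 0.6 [240. 174.  94. 100.] 4770 [ 0.5943 -0.1865  0.1654] [ 0.4889 -0.3269  0.0988] [ 0.6877 -0.0707  0.2331]
side pointer 0.97 [239. 173.  96.  98.] 4824 [ 0.5948 -0.1849  0.1656] [ 0.4889 -0.3269  0.0988] [ 0.6887 -0.0659  0.2331]
side mark 0.38 [260. 131.   9.   7.] 24 [ 0.5842 -0.3338  0.2174] [ 0.5778 -0.3468  0.2134] [ 0.5894 -0.3207  0.2221]
side lock_tip 0.5 [236. 231.  12.  23.] 96 [0.5539 0.0029 0.1571] [ 0.5426 -0.0082  0.1023] [0.5783 0.0104 0.1664]
side tin 0.67 [304. 183.  20.  30.] 410 [ 0.4435 -0.3571  0.0566] [ 0.4189 -0.4082 -0.0007] [ 0.4846 -0.2815  0.0661]
side can 0.73 [272. 139.  24.  41.] 505 [ 0.5502 -0.41    0.1664] [ 0.5272 -0.8477 -0.003 ] [ 0.6566 -0.3257  0.2118]
side tube 0.88 [302. 240.  38.  32.] 707 [ 0.4186 -0.1363  0.0366] [ 0.3723 -0.1995 -0.002 ] [ 0.4685 -0.113   0.0426]
side window 0.82 [240. 172.  95. 101.] 4926 [ 0.5953 -0.1858  0.1662] [ 0.4889 -0.3349  0.0097] [ 0.6974 -0.0094  0.2331]
side booth 0.73 [216. 181. 169. 200.] 20647 [ 0.6583 -0.1427  0.169 ] [ 0.4465 -2.8517 -0.7581] [1.8446 0.0282 0.3465]
top lip 0.42 [276. 162. 123. 1
[... 344 characters left out ...]
 [346. 227.  34.  28.] 732 [ 0.4526 -0.3723  0.0592] [ 0.4192 -0.4083  0.011 ] [ 0.4869 -0.339   0.0654]
top tin 0.61 [344. 228.  31.  30.] 730 [ 0.453  -0.372   0.0592] [ 0.4191 -0.409  -0.0013] [ 0.4869 -0.339   0.0654]
top can 0.61 [372. 182.  43.  34.] 1071 [ 0.5529 -0.4155  0.1714] [ 0.5262 -0.5095 -0.0015] [ 0.5969 -0.3957  0.2085]
top tube 0.85 [250. 243.  24.  36.] 550 [ 0.4177 -0.1477  0.0408] [ 0.3742 -0.1772 -0.0019] [ 0.4616 -0.1173  0.0499]
top window 0.63 [277. 164. 126. 102.] 7736 [ 0.5938 -0.2003  0.1706] [ 0.4889 -0.3309  0.0093] [ 0.6936 -0.071   0.2399]
top booth 0.64 [278. 127. 204. 206.] 24293 [ 0.6622 -0.2228  0.2318] [ 0.4467 -0.4828 -0.0055] [0.9977 0.0358 0.3523]
1.0
```

```bash
cat > m.py <<'E'
from h import *
import sys
np.set_printoptions(precision=4,suppress=True)
def seg(n,im,W):
    hsv=cv2.cvtColor(im,cv2.COLOR_RGB2HSV).astype(int);H,S,V=hsv[...,0],hsv[...,1],hsv[...,2]
    box=(W[...,0]>.40)&(W[...,0]<.85)&(W[...,1]>-.40)&(W[...,1]<.1)&(W[...,2]>.07)&(W[...,2]<.4)
    return {'yellow':box&(H>22)&(H<35)&(S>140)&(V>120),'green':box&(H>45)&(H<85)&(S>110),'red':box&((H<5)|(H>175))&(S>170)&(V>120),'amber':box&(H>7)&(H<18)&(S>150)}
if __name__=="__main__":
  for n in ["side","top"]:
    z=np.load(n+"0.npz");W=np.load(n+"W.npy");s=seg(n,z['im'],W)
    for k,m in s.items():
        m=m&(z['d']>0)
        N,lab,st,_=cv2.connectedComponentsWithStats(m.astype(np.uint8),connectivity=8)
        for i in range(1,N):
            if st[i,4]<6: continue
            q=W[lab==i];print(n,k,st[i],np.median(q,0),q.min(0),q.max(0))
            if k in('yellow','amber'):
                c=q-q.mean(0);u,sv,vt=np.linalg.svd(c,full_matrices=False);print('  dirs',vt.round(3).tolist(),sv)
  W=np.load("topW.npy");im=np.load("top0.npz")['im']
  # roof/rear: pane plane normal
E
python3 m.py
python3 - <<'E'
import cv2
for n,b in(("side",(100,70,340,290)),("top",(170,20,400,260))):
    im=cv2.imread(f"pics/{n}0.png")[b[1]:b[3],b[0]:b[2]]
    cv2.imwrite(f"pics/{n}z.png",cv2.resize(im,None,fx=2.5,fy=2.5,interpolation=cv2.INTER_CUBIC))
E
```

```text
side yellow [270 137   6   1   6] [ 0.5556 -0.3972  0.1622] [ 0.5484 -0.3992  0.1599] [ 0.5635 -0.3936  0.1632]
  dirs [[-0.989, -0.111, 0.101], [-0.051, 0.879, 0.474], [0.141, -0.463, 0.875]] [0.0126 0.0047 0.    ]
side yellow [243 172  43  42 147] [ 0.5266 -0.1512  0.1397] [ 0.4889 -0.2565  0.112 ] [ 0.5619 -0.0881  0.1425]
  dirs [[0.351, 0.935, -0.045], [0.374, -0.184, -0.909], [-0.859, 0.302, -0.415]] [0.6662 0.0672 0.0225]
side green [255 124   8   9  36] [ 0.5854 -0.3344  0.2191] [ 0.5768 -0.3502  0.2124] [ 0.596  -0.318   0.2232]
side red [264 153   8   8  28] [ 0.5475 -0.2834  0.1619] [ 0.5394 -0.3045  0.1567] [ 0.5561 -0.2727  0.1665]
side red [231 220  11  10  91] [0.5524 0.0026 0.1607] [ 0.5413 -0.0115  0.1515] [0.5641 0.0104 0.1664]
side amber [ 199  129   80   86 3431] [ 0.598  -0.1902  0.1692] [ 0.5122 -0.3214  0.1096] [ 0.6783 -0.0833  0.2231]
  dirs [[-0.307, -0.951, 0.028], [0.68, -0.198, 0.706], [0.666, -0.236, -0.708]] [3.5355 2.5389 0.072 ]
top yellow [224 186  75  27 154] [ 0.5172 -0.176   0.1421] [ 0.4866 -0.2573  0.1362] [ 0.5481 -0.0917  0.1479]
  dirs [[-0.335, -0.942, 0.002], [-0.185, 0.064, -0.981], [-0.924, 0.328, 0.196]] [0.648  0.0285 0.0144]
top green [332 159  16   9  71] [ 0.5859 -0.3408  0.2217] [ 0.5763 -0.3579  0.2139] [ 0.5937 -0.325   0.2276]
top red [180 179  10   9  72] [ 0.5537 -0.0066  0.1657] [ 0.5447 -0.0157  0.161 ] [0.5631 0.0047 0.1734]
top red [306 180  10   7  42] [ 0.5478 -0.2826  0.1653] [ 0.5424 -0.295   0.1533] [ 0.5557 -0.2749  0.1713]
top amber [ 222  123  106   80 4991] [ 0.5957 -0.2007  0.1719] [ 0.5104 -0.316   0.1124] [ 0.675  -0.0857  0.2243]
  dirs [[-0.328, -0.945, 0.006], [-0.67, 0.228, -0.707], [-0.666, 0.236, 0.708]] [4.2264 3.008  0.116 ]
```

View pics/sidez.png

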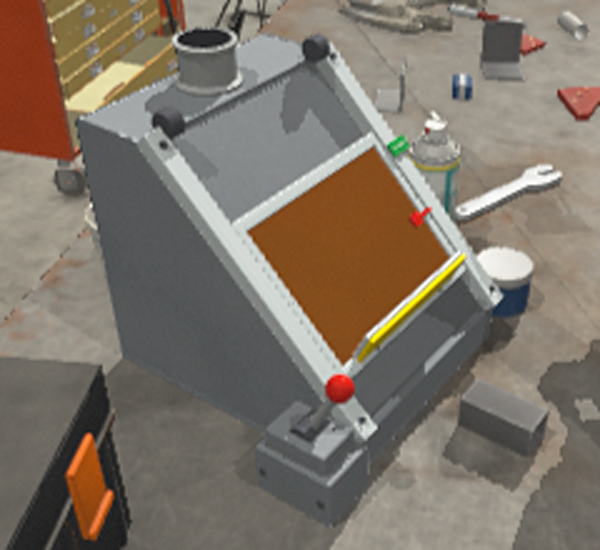

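View pics/topz.png

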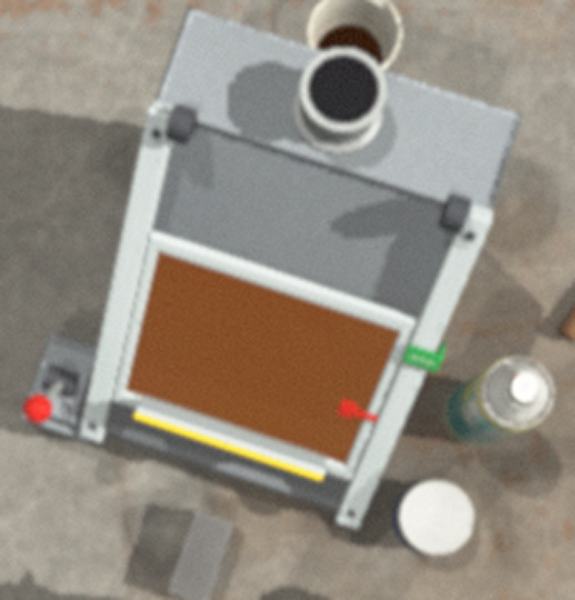

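```bash
cat >> h.py <<'E'
yaw=np.radians(-19.3)
BX=np.array([np.cos(yaw),np.sin(yaw),0]);BY=np.array([-np.sin(yaw),np.cos(yaw),0]);BZ=np.array([0,0,1.])
RB=np.stack([BX,BY,BZ],1)
O=np.array([.5016,-.168,0])
tob=lambda X:(np.asarray(X)-O)@RB
tow=lambda b:np.asarray(b)@RB.T+O
E
python3 - <<'E'
from m import *
for n in ["side","top"]:
    z=np.load(n+"0.npz");W=np.load(n+"W.npy");B=tob(W);ok=z['d']>0
    s=seg(n,z['im'],W)
    for k,m in s.items():
        m=m&ok;N,lab,st,_=cv2.connectedComponentsWithStats(m.astype(np.uint8),connectivity=8)
        for i in range(1,N):
            if st[i,4]>20: q=B[lab==i];print(n,k,np.median(q,0),np.percentile(q,3,axis=0),np.percentile(q,97,axis=0))
    for a,b in((.145,.2),(.2,.24),(.24,.28),(.28,.32),(.32,.4)):
        m=ok&(B[...,1]>a)&(B[...,1]<b)&(B[...,0]>-.3)&(B[...,0]<.15)&(B[...,2]>.02)
        if m.any():print(n,'leftside y',a,b,m.sum(),'x',B[m][:,0].min(),B[m][:,0].max(),'zmax',B[m][:,2].max())
    m=ok&(abs(B[...,1])<.25)&(B[...,0]>-.45)&(B[...,0]<-.02)&(B[...,2]>.02)&(W[...,0]>.1)
    print(n,'front',m.sum(),B[m].min(0),B[m].max(0))
    if n=='top':
        # jamb plane, sill
        for y in(-.125,.125):
            m=ok&(abs(B[...,1]-y)<.006)&(B[...,0]>.0)&(B[...,0]<.22);q=B[m];print('jamb',y,np.median(q[:,2]-q[:,0]))
        m=ok&(abs(B[...,0]-.29)<.02)&(abs(B[...,2]-.3)<.03);q=B[m];print('roof y',q[:,1].min(),q[:,1].max(),np.median(q[:,2]))
        m=ok&(abs(B[...,2]-.3)<.015)&(abs(B[...,1])<.12);q=B[m];print('roof x',np.percentile(q[:,0],[1,99]))
        c=cam('top')
        print(proj(tow([[.026,0,.127],[0,0,.05],[.25,.14,.3],[.25,-.14,.3],[-.005,.172,.154],[.33,.14,.3],[.33,-.14,.3]]),c))
E
```

```text
side yellow [0.0181 0.0245 0.1397] [ 0.0153 -0.08    0.119 ] [0.027  0.0904 0.1417]
side green [ 0.1339 -0.1287  0.2191] [ 0.128  -0.1443  0.2131] [ 0.1397 -0.1152  0.2232]
side red [ 0.0813 -0.0933  0.1619] [ 0.0773 -0.1131  0.1582] [ 0.0906 -0.0829  0.1661]
side red [-0.0082  0.1773  0.1607] [-0.017   0.1664  0.1525] [0.0023 0.1844 0.1653]
side amber [0.1    0.0119 0.1692] [ 0.0491 -0.0979  0.1182] [0.1489 0.0989 0.2178]
side leftside y 0.145 0.2 1101 x -0.017791511903211567 0.07473415225795538 zmax 0.16643762045041666
side leftside y 0.2 0.24 336 x -0.01488455263188079 0.07451799038383092 zmax 0.06064653734308334
side leftside y 0.28 0.32 249 x 0.12864960029296965 0.1491723703986806 zmax 0.20047422468552767
side leftside y 0.32 0.4 2020 x 0.07897081552822058 0.14994846607173812 zmax 0.20123187328507885
side front 3034 [-0.437  -0.2496  0.0201] [-0.0443  0.226   0.0543]
top yellow [ 0.0174 -0.0024  0.1421] [ 0.0153 -0.0839  0.1375] [0.0193 0.082  0.1463]
top green [ 0.1367 -0.136   0.2217] [ 0.1298 -0.1484  0.2156] [ 0.1459 -0.1205  0.2274]
top red [-0.0046  0.1701  0.1657] [-0.012
[... 262 characters left out ...]
546 0.07526995603549481 zmax 0.17336590049359235
top leftside y 0.2 0.24 3 x 0.02384325140438431 0.06822597560368365 zmax 0.05904944040445259
top leftside y 0.28 0.32 286 x 0.1291289898209837 0.14999296799606213 zmax 0.20583127966426917
top leftside y 0.32 0.4 1540 x 0.07976831558046613 0.1498574347227937 zmax 0.20826527220192936
top front 3566 [-0.4496 -0.25    0.0201] [-0.0436  0.2499  0.0592]
jamb -0.125 0.07885886806917271
jamb 0.125 0.07849164767281663
roof y -0.14234970255544163 0.13831959297386448 0.30077247406221086
roof x [0.2323 0.3285]
[[261.6223 195.6244]
 [257.9901 208.3595]
 [230.9759  59.5974]
 [365.8663 102.8226]
 [184.5    183.5633]
 [243.7671  22.8575]
 [377.7709  65.3363]]
```

```bash
cat >> h.py <<'E'
def tilt(deg): # tool z dips deg below booth +x horizontal
    a=np.radians(deg);x=np.array([np.sin(a),0,np.cos(a)]);z=np.array([np.cos(a),0,-np.sin(a)])
    return RB@np.stack([x,np.cross(z,x),z],1)
def plan(Rt,pt,n,p=None,Rc=None):
    s=arm.observe();p=s['position'] if p is None else p;Rc=R.from_rotvec(s['ee_rot']).as_matrix() if Rc is None else Rc
    rv=R.from_matrix(Rc.T@Rt).as_rotvec(degrees=True)/n
    st=(pt-p)/n
    for i in range(n):
        print([[round(float(v),3) for v in Rc.T@st],[round(float(v),1) for v in rv],0]);Rc=Rc@R.from_rotvec(rv,degrees=True).as_matrix()
def where():
    s=arm.observe();Rc=R.from_rotvec(s['ee_rot']).as_matrix()
    print('t',s['clock'],'booth pos mm',(tob(s['position'])*1e3).round(1),'F booth',(s['force']@RB).round(2),'w',s['width'])
    print('tool x,z booth',(RB.T@Rc)[:,0].round(3),(RB.T@Rc)[:,2].round(3),'q',s['joints'].round(2));return s
E
python3 - <<'E'
from h import *
print(tow([-.13,0,.24]));where()
plan(tilt(45),tow([-.13,0,.24]),10)
E
```

```text
[ 0.37890588 -0.12503313  0.24      ]
t 1.0 booth pos mm [-102.2 -463.9  226.7] F booth [-0.75 -0.25  0.32] w 0.9998089749292235
tool x,z booth [0.731 0.683 0.   ] [ 0. -0. -1.] q [ 1.05  0.43  0.03  1.57 -0.01  1.13 -0.08]
[[0.03, -0.036, -0.001], [-1.7, 4.3, 4.1], 0]
[[0.027, -0.038, -0.0], [-1.7, 4.3, 4.1], 0]
[[0.024, -0.04, 0.0], [-1.7, 4.3, 4.1], 0]
[[0.021, -0.041, 0.001], [-1.7, 4.3, 4.1], 0]
[[0.018, -0.043, 0.001], [-1.7, 4.3, 4.1], 0]
[[0.015, -0.044, 0.001], [-1.7, 4.3, 4.1], 0]
[[0.012, -0.045, 0.001], [-1.7, 4.3, 4.1], 0]
[[0.009, -0.046, 0.0], [-1.7, 4.3, 4.1], 0]
[[0.005, -0.046, -0.0], [-1.7, 4.3, 4.1], 0]
[[0.002, -0.046, -0.002], [-1.7, 4.3, 4.1], 0]
```

```bash
python3 -m pendant '[[[0.030,-0.036,-0.001],[-1.7,4.3,4.1],0],[[0.027,-0.038,0],[-1.7,4.3,4.1],0],[[0.024,-0.040,0],[-1.7,4.3,4.1],0],[[0.021,-0.041,0.001],[-1.7,4.3,4.1],0],[[0.018,-0.043,0.001],[-1.7,4.3,4.1],0],[[0.015,-0.044,0.001],[-1.7,4.3,4.1],0],[[0.012,-0.045,0.001],[-1.7,4.3,4.1],0],[[0.009,-0.046,0],[-1.7,4.3,4.1],0],[[0.005,-0.046,0],[-1.7,4.3,4.1],0],[[0.002,-0.046,-0.002],[-1.7,4.3,4.1],0]]' 10
python3 - <<'E'
from h import *
s=where();im,d=arm.get_image("wrist");cv2.imwrite("pics/w1.png",im[:,:,::-1])
np.savez("w1.npz",im=im,d=d,p=s['position'],r=s['ee_rot'])
plan(tilt(45),tow([-.0045,0,.09]),6)
E
```

```text
clock: 2.25
position: [0.385, -0.1315, 0.2557]
ee_rot: [2.767, -0.446, 1.115]
force: [0.1, 1.4, 2.1]
width: 0.01
t 2.25 booth pos mm [-122.1   -4.1  255.7] F booth [-0.37  1.4   2.13] w 0.010069478000637684
tool x,z booth [0.72  0.014 0.694] [ 0.694  0.007 -0.72 ] q [ 1.04 -0.34 -0.68  2.57 -1.28  0.2  -0.39]
[[-0.005, 0.001, 0.033], [-0.1, 0.2, 0.3], 0]
[[-0.005, 0.001, 0.033], [-0.1, 0.2, 0.3], 0]
[[-0.005, 0.001, 0.033], [-0.1, 0.2, 0.3], 0]
[[-0.005, 0.001, 0.033], [-0.1, 0.2, 0.3], 0]
[[-0.005, 0.001, 0.033], [-0.1, 0.2, 0.3], 0]
[[-0.005, 0.001, 0.033], [-0.1, 0.2, 0.3], 0]
```

View pics/w1.png

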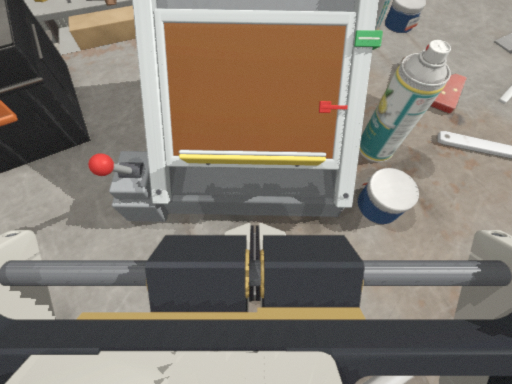

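```bash
python3 -m pendant '[[[-0.004,0.001,0.033],[0,0.2,0.3],0],[[-0.004,0.001,0.033],[0,0.2,0.3],0],[[-0.004,0.001,0.033],[0,0.2,0.3],0]]'
python3 - <<'E'
from h import *
s=where()
E
```

```text
clock: 2.68
position: [0.3874, -0.1476, 0.2289]
ee_rot: [2.809, -0.478, 1.056]
force: [-0.4, -1.5, 0.5]
width: 0.004
t 2.675 booth pos mm [-114.5  -18.5  228.9] F booth [ 0.16 -1.52  0.49] w 0.0042886340571893005
tool x,z booth [ 0.754 -0.006  0.657] [ 0.657  0.014 -0.754] q [ 0.96 -0.22 -0.63  2.57 -1.32  0.12 -0.34]
```

```bash
cat > fk.py <<'E'
from h import *
import itertools
from scipy.optimize import least_squares
D=[([ 1.05338749,0.43521484,0.02498377,1.57411928,-0.01158528,1.13399425,-0.07509698],[0.25161003,-0.57154571,0.22594159],[-3.07280396,-6.46498267e-01,7.60368264e-04])]
z=np.load('w1.npz')
E
python3 - <<'E'
from fk import *
s=arm.observe()
print(s['joints'],s['position'],s['ee_rot'])
D.append((s['joints'],s['position'],s['ee_rot']))
D.append(([1.04,-.34,-.68,2.57,-1.28,.2,-.39],z['p'],z['r']))
rz=lambda a:R.from_euler('z',a);ry=lambda a:R.from_euler('y',a)
def fk(q,S,x):
    o,o7,h,a,b,c,e1,e2,e3=x
    A=rz(S[0]*q[0]+o)*ry(q[1]);p=np.array([0,0,h])+A.apply([e1,0,0]);A=A*rz(S[1]*q[2]);p=p+A.apply([e2,0,a]);A=A*ry(q[3]);p=p+A.apply([-e2,0,0]);A=A*rz(S[2]*q[4]);p=p+A.apply([0,0,b]);A=A*ry(q[5]);p=p+A.apply([e3,0,0]);A=A*rz(S[3]*q[6]+o7);return p+A.apply([0,0,c]),A
best=[]
for S in itertools.product([1,-1],repeat=4):
  for o0 in np.arange(-3,3.2,1):
   for o7 in np.arange(-3,3.2,1.5):
    def res(x,full=1):
        r=[]
        for i,(q,p,v) in enumerate(D):
            pp,A=fk(q,S,x);r+=list((pp-p))+list(.3*(A.as_matrix()-R.from_rotvec(v).as_matrix()).ravel())
        return r+list(.003*(np.array(x[2:])-[.35,.4,.4,.25,0,0,0]))
    f=least_squares(res,[o0,o7,.35,.4,.4,.25,0,0,0]);best.append((f.cost,S,f.x.round(4)))
best.sort(key=lambda t:t[0])
for b in best[:6]:print(b)
E
```

```text
[ 0.95840148 -0.22044146 -0.62935554  2.56916803 -1.31678394  0.11758893
 -0.34377066] [ 0.38744108 -0.14762251  0.22894085] [ 2.80939165 -0.47838419  1.05562375]
(np.float64(0.00044316092554693614), (-1, -1, -1, -1), array([-0.0563, -4.7578,  0.0775,  0.4423,  0.3098,  0.197 , -0.0598,
        0.1072, -0.0688]))
(np.float64(0.00044316092554693977), (-1, -1, -1, -1), array([-0.0563,  1.5254,  0.0775,  0.4423,  0.3098,  0.197 , -0.0598,
        0.1072, -0.0688]))
(np.float64(0.0004431609255469444), (-1, -1, -1, -1), array([-0.0563,  1.5254,  0.0775,  0.4423,  0.3098,  0.197 , -0.0598,
        0.1072, -0.0688]))
(np.float64(0.00044316092554694535), (-1, -1, -1, -1), array([-0.0563,  1.5254,  0.0775,  0.4423,  0.3098,  0.197 , -0.0598,
        0.1072, -0.0688]))
(np.float64(0.0004431609255469496), (-1, -1, -1, -1), array([-0.0563,  1.5254,  0.0775,  0.4423,  0.3098,  0.197 , -0.0598,
        0.1072, -0.0688]))
(np.float64(0.0004431609255469541), (-1, -1, -1, -1), array([-0.0563,  1.5254,  0.0775,  0.4423,  0.3098,  0.197 , -0.0598,
        0.1072, -0.0688]))
```

Run:
```python
from fk import *
plan(R.from_rotvec(D[0][2]).as_matrix(),np.array(D[0][1])+[0.03,0,.03],10)
```

```text
[[0.005, 0.043, -0.0], [1.5, -3.9, -4.1], 0]
[[0.002, 0.044, -0.001], [1.5, -3.9, -4.1], 0]
[[-0.001, 0.044, -0.002], [1.5, -3.9, -4.1], 0]
[[-0.005, 0.043, -0.003], [1.5, -3.9, -4.1], 0]
[[-0.008, 0.043, -0.004], [1.5, -3.9, -4.1], 0]
[[-0.011, 0.042, -0.004], [1.5, -3.9, -4.1], 0]
[[-0.015, 0.041, -0.005], [1.5, -3.9, -4.1], 0]
[[-0.018, 0.04, -0.005], [1.5, -3.9, -4.1], 0]
[[-0.021, 0.038, -0.004], [1.5, -3.9, -4.1], 0]
[[-0.024, 0.036, -0.004], [1.5, -3.9, -4.1], 0]
```

```bash
cat > log.py <<'E'
from h import *
import json
s=where();open('log.jsonl','a').write(json.dumps([s['joints'].tolist(),s['position'].tolist(),s['ee_rot'].tolist()])+'\n')
E
python3 log.py
python3 -m pendant '[[[0.005,0.043,0],[1.5,-3.9,-4.1],0],[[0.002,0.044,-0.001],[1.5,-3.9,-4.1],0],[[-0.001,0.044,-0.002],[1.5,-3.9,-4.1],0]]' >/dev/null; python3 log.py
python3 -m pendant '[[[-0.005,0.043,-0.003],[1.5,-3.9,-4.1],0],[[-0.008,0.043,-0.004],[1.5,-3.9,-4.1],0],[[-0.011,0.042,-0.004],[1.5,-3.9,-4.1],0]]'>/dev/null; python3 log.py
python3 -m pendant '[[[-0.015,0.041,-0.005],[1.5,-3.9,-4.1],0],[[-0.018,0.040,-0.005],[1.5,-3.9,-4.1],0],[[-0.021,0.038,-0.004],[1.5,-3.9,-4.1],0],[[-0.024,0.036,-0.004],[1.5,-3.9,-4.1],0]]'; python3 log.py
```

```text
t 2.675 booth pos mm [-114.5  -18.5  228.9] F booth [ 0.16 -1.52  0.49] w 0.0042886340571893005
tool x,z booth [ 0.754 -0.006  0.657] [ 0.657  0.014 -0.754] q [ 0.96 -0.22 -0.63  2.57 -1.32  0.12 -0.34]
t 3.05 booth pos mm [-101.7 -137.4  236.6] F booth [1.47 2.35 0.21] w 0.006625163053199901
tool x,z booth [0.84  0.2   0.504] [ 0.502  0.068 -0.862] q [ 1.36 -0.05 -0.59  2.31 -0.66  0.51 -0.4 ]
t 3.425 booth pos mm [ -91.3 -268.   242.3] F booth [ 1.73  0.29 -0.47] w 0.006581180408759769
tool x,z booth [0.855 0.418 0.307] [ 0.302  0.079 -0.95 ] q [ 1.38  0.17 -0.5   1.98 -0.21  0.8  -0.44]
clock: 3.92
position: [0.2811, -0.5591, 0.2515]
ee_rot: [-3.077, -0.622, -0.044]
force: [0.2, 0.1, -0.5]
width: 0.002
t 3.925 booth pos mm [ -78.9 -442.   251.5] F booth [ 0.12  0.15 -0.47] w 0.0017538473411994539
tool x,z booth [0.741 0.671 0.028] [ 0.023  0.016 -1.   ] q [ 1.31  0.45 -0.4   1.51  0.16  1.2  -0.29]
```

```bash
cat > fk.py <<'E'
from h import *
import json
from scipy.optimize import least_squares
LO=np.array([-2.62,-.44,-1.27,.08,-1.32,.12,-2.74]);HI=np.array([2.62,2.09,1.32,2.57,4.46,2,2.74])
D0=[[[ 1.05338749,0.43521484,0.02498377,1.57411928,-0.01158528,1.13399425,-0.07509698],[0.25161003,-0.57154571,0.22594159],[-3.07280396,-6.46498267e-01,7.60368264e-04]]]
rz=lambda a:R.from_euler('z',a);ry=lambda a:R.from_euler('y',a)
X0=np.array([0,np.pi/2]+[.35,0,0,.4,0,0,.4,0,0,.25])
def fk(q,x):
    o,o7=x[:2]
    p=np.array([0,0,x[2]]);A=rz(-q[0]+o)*ry(q[1])*rz(-q[2])
    p=p+A.apply([x[3],x[4],x[5]]);A=A*ry(q[3])*rz(-q[4])
    p=p+A.apply([x[6],x[7],x[8]]);A=A*ry(q[5])
    p=p+A.apply([x[9],x[10],0])
    A=A*rz(-q[6]+o7);return p+A.apply([0,0,x[11]]),A
def load():return D0+[json.loads(l) for l in open('log.jsonl')]
def fit():
    D=load()
    def res(x):
        r=[]
        for q,p,v in D:
            pp,A=fk(q,x);r+=list(pp-p)+list(.3*(A.as_matrix()-R.from_rotvec(v).as_matrix()).ravel())
        return np.array(r+list(1e-4*(x-X0)))
    f=least_squares(res,X0);return f.x,np.abs(res(f.x)[:-12].reshape(-1,12)[:,:3]).max(),np.abs(res(f.x)[:-12].reshape(-1,12)[:,3:]).max()/.3
def ik(pt,Rt,x,q0,w=.02):
    def r(q):
        p,A=fk(q,x);return np.r_[(p-pt)*10,(R.from_matrix(Rt).inv()*A).as_rotvec()*3,w*(q-np.array(q0))*np.array([.1,.1,1,.3,1,.3,.1])]
    f=least_squares(r,np.clip(q0,LO+.01,HI-.01),bounds=(LO,HI));p,A=fk(f.x,x)
    return f.x,np.linalg.norm(p-pt),np.degrees((R.from_matrix(Rt).inv()*A).magnitude())
E
python3 - <<'E'
from fk import *
x,a,b=fit();print(x.round(4),a,b);np.save('fk.npy',x)
for t in(35,45,55):
  for P in([-.0045,0,.09],[.0204,0,.115],[.08,0,.175],[-.12,0,.24]):
    print(t,P,*[v.round(2) for v in ik(tow(P),tilt(t),x,[.4,.3,0,2,0,.5,-1.5])])
E
```

```text
[-4.8000e-03  1.5664e+00  2.4790e-01 -2.1200e-02 -5.0700e-02  5.8080e-01
  4.2000e-03  2.1000e-03  4.3160e-01 -1.1000e-03  2.5000e-03  3.6700e-01] 0.008764990576677123 0.002979516498443663
35 [-0.0045, 0, 0.09] [ 0.64  0.2  -0.47  2.34  1.12  0.12 -2.74] 0.07 22.77
35 [0.0204, 0, 0.115] [ 0.54  0.2  -0.37  2.3   1.11  0.12 -2.74] 0.06 20.66
35 [0.08, 0, 0.175] [ 0.39  0.2  -0.22  2.21  1.1   0.12 -2.74] 0.04 15.65
35 [-0.12, 0, 0.24] [ 0.39 -0.32 -0.3   2.57  0.95  0.12 -2.74] 0.03 7.69
45 [-0.0045, 0, 0.09] [ 0.38  0.24 -0.21  2.33  1.07  0.12 -2.74] 0.04 15.17
45 [0.0204, 0, 0.115] [ 0.34  0.23 -0.17  2.3   1.07  0.12 -2.74] 0.04 12.92
45 [0.08, 0, 0.175] [ 0.28  0.23 -0.1   2.21  1.07  0.12 -2.74] 0.02 7.62
45 [-0.12, 0, 0.24] [ 0.43 -0.25 -0.34  2.57  0.94  0.12 -2.74] 0.0 1.23
55 [-0.0045, 0, 0.09] [ 0.29  0.28 -0.13  2.33  1.04  0.12 -2.74] 0.02 7.53
55 [0.0204, 0, 0.115] [ 0.27  0.27 -0.11  2.29  1.04  0.12 -2.74] 0.01 5.15
55 [0.08, 0, 0.175] [ 0.22  0.26 -0.03  2.2   0.88  0.12 -2.57] 0.0 0.04
55 [-0.12, 0, 0.24] [ 0.39 -0.21 -0.26  2.45  0.23  0.3  -1.98] 0.0 0.0
```

Run:
```python
from fk import *
x=np.load('fk.npy')
for t in(55,60,65,70):
 for roll in(0,90,-90,180):
  Rt=tilt(t)@R.from_euler('z',roll,degrees=True).as_matrix()
  o=[]
  for P in([-.12,0,.24],[-.0045,0,.08],[.07,0,.16],[.04,.172,.135]):
    best=None
    for q5 in(0,1,3.14):
     for q7 in(-1.6,0,1.6):
      r=ik(tow(P),Rt,x,[.4,.3,0,2,q5,.4,q7])
      c=np.min([r[0]-LO,HI-r[0]])-r[1]*20-r[2]*.1
      if best is None or c>best[0]:best=(c,r)
    o.append((round(best[0],2),best[1][0].round(2).tolist()))
  print(t,roll,*o,sep='\n   ')
```

```text
55
   0
   (np.float64(0.12), [-0.25, -0.24, 0.22, 2.45, 0.66, 0.42, -2.46])
   (np.float64(0.08), [0.7, 0.4, -0.74, 2.49, 2.15, 0.49, 2.38])
   (np.float64(-0.02), [-0.25, 0.34, 0.56, 2.27, 4.46, 0.12, 0.11])
   (np.float64(-0.01), [-0.32, 0.34, 0.07, 2.24, 1.46, 0.3, 2.74])
55
   90
   (np.float64(0.12), [-0.27, -0.24, 0.24, 2.45, 0.67, 0.42, 2.23])
   (np.float64(0.08), [0.91, 0.47, -1.04, 2.49, 1.97, 0.62, 1.0])
   (np.float64(0.03), [0.37, 0.27, -0.24, 2.24, 1.4, 0.16, 1.62])
   (np.float64(0.23), [-0.22, 0.33, -0.05, 2.24, 1.46, 0.35, 1.18])
55
   -90
   (np.float64(0.12), [-0.25, -0.24, 0.22, 2.45, 0.66, 0.42, -0.89])
   (np.float64(0.08), [0.92, 0.48, -1.05, 2.49, 1.97, 0.62, -2.14])
   (np.float64(0.03), [0.37, 0.27, -0.24, 2.24, 1.4, 0.16, -1.52])
   (np.float64(0.23), [-0.22, 0.33, -0.05, 2.24, 1.46, 0.35, -1.97])
55
   180
   (np.float64(0.12), [-0.26, -0.24, 0.23, 2.45, 0.66, 0.42, 0.67])
   (np.float64(0.08), [0.92, 0.48, -1.05, 2.49, 1.97, 0.62, -0.57])
   (np.float64(0.03), [0.37, 0.27, -0.24, 2.24, 1.4, 0.16, 0.05])
   (np.float64(0.23), [-0.22, 0.33, -0.05, 2.24, 1.
[... 2620 characters left out ...]
.47, 1.93])
   (np.float64(0.08), [0.55, 0.33, -0.42, 2.01, 0.39, 0.51, 2.66])
   (np.float64(0.4), [0.07, 0.36, -0.29, 2.03, 0.56, 0.52, 2.16])
70
   -90
   (np.float64(0.32), [0.17, -0.1, -0.02, 2.25, 0.1, 0.65, -0.26])
   (np.float64(0.31), [0.86, 0.43, -0.88, 2.26, 1.08, 0.47, -1.21])
   (np.float64(0.39), [0.54, 0.33, -0.42, 2.01, 0.39, 0.51, -0.48])
   (np.float64(0.4), [0.06, 0.36, -0.28, 2.03, 0.56, 0.52, -0.98])
70
   180
   (np.float64(0.32), [0.17, -0.1, -0.02, 2.25, 0.1, 0.65, 1.31])
   (np.float64(0.31), [0.86, 0.43, -0.88, 2.26, 1.08, 0.47, 0.36])
   (np.float64(0.39), [0.55, 0.33, -0.42, 2.01, 0.39, 0.51, 1.09])
   (np.float64(0.4), [0.07, 0.36, -0.29, 2.03, 0.56, 0.52, 0.59])
```

```bash
cat > sim.py <<'E'
from fk import *
x=np.load('fk.npy')
def jac(q):
    p,A=fk(q,x);J=np.zeros((6,7))
    for i in range(7):
        d=np.array(q,float);d[i]+=1e-5;p2,A2=fk(d,x);J[:3,i]=(p2-p)/1e-5;J[3:,i]=(A2*A.inv()).as_rotvec()/1e-5
    return J
def step(q,pt,At,n=10,lam=.03,W=np.array([1,1,1,.4,.4,.4])):
    q=np.array(q,float);p0,A0=fk(q,x);rv=(A0.inv()*At).as_rotvec()
    for k in range(n):
        p,A=fk(q,x);pk=p0+(pt-p0)*(k+1)/n;Ak=A0*R.from_rotvec(rv*(k+1)/n)
        e=np.r_[pk-p,(Ak*A.inv()).as_rotvec()]*W;J=jac(q)*W[:,None]
        q=np.clip(q+J.T@np.linalg.solve(J@J.T+lam**2*np.eye(6)*.1,e),LO,HI)
    p,A=fk(q,x);return q,np.linalg.norm(p-pt),np.degrees((A.inv()*At).magnitude())
E
python3 - <<'E'
from sim import *
q=np.array(D0[0][0]);p0,A0=fk(q,x);At=R.from_matrix(tilt(45));rv=(A0.inv()*At).as_rotvec()
for k in range(10):
    q,a,b=step(q,p0+(tow([-.13,0,.24])-p0)*(k+1)/10,A0*R.from_rotvec(rv*(k+1)/10))
    if k%3==0:print(q.round(2),a,b)
print(q.round(2))
print("from now")
s=arm.observe();qs=s['joints']
for roll in(0,-90):
  for t in(62,):
    q=qs.copy();Rt0=tilt(90)@R.from_euler('z',roll,degrees=True).as_matrix();Rt=tilt(t)@R.from_euler('z',roll,degrees=True).as_matrix()
    for P,RR,n in(([-.08,-.40,.26],Rt0,8),([-.05,0,.26],Rt0,10),([-.04,0,.2],Rt,4),([-.01,0,.10],Rt,4),([.0204,0,.115],Rt,3),([.08,0,.175],Rt,5),([-.03,0,.25],Rt,5),([-.04,.172,.2],Rt,6),([-.03,.172,.14],Rt,4),([.045,.172,.14],Rt,4)):
        q,a,b=step(q,tow(P),R.from_matrix(RR),n*4);print(roll,t,P,q.round(2),round(a,4),round(b,2))
E
```

```text
[ 1.05  0.36  0.01  1.69 -0.09  1.06 -0.12] 1.678568402628073e-05 0.003033934649317562
[ 1.03  0.14 -0.04  2.02 -0.34  0.8  -0.24] 4.15153473153408e-05 0.004177862214512785
[ 0.93 -0.09 -0.14  2.35 -0.69  0.49 -0.33] 9.602671869258242e-05 0.006995468008437616
[ 0.65 -0.28 -0.48  2.57 -1.2   0.12 -0.56] 0.050787356088742616 6.957533162558095
[ 0.65 -0.28 -0.48  2.57 -1.2   0.12 -0.56]
from now
0 62 [-0.08, -0.4, 0.26] [ 1.14  0.38 -0.24  1.58  0.1   1.19 -1.03] 0.0 0.0
0 62 [-0.05, 0, 0.26] [ 0.6   0.2  -0.45  1.84  0.1   1.13 -1.8 ] 0.0001 0.0
0 62 [-0.04, 0, 0.2] [ 0.57  0.05 -0.43  2.3   0.32  0.34 -2.04] 0.0011 0.2
0 62 [-0.01, 0, 0.1] [ 0.    0.3   0.2   2.36  1.14  0.12 -2.74] 0.0409 9.64
0 62 [0.0204, 0, 0.115] [ 0.22  0.3  -0.06  2.29  0.9   0.12 -2.61] 0.0015 0.24
0 62 [0.08, 0, 0.175] [ 0.54  0.28 -0.42  2.1   0.58  0.35 -2.25] 0.0 0.0
0 62 [-0.03, 0, 0.25] [ 0.73 -0.01 -0.56  2.2   0.16  0.47 -1.86] 0.0001 0.01
0 62 [-0.04, 0.172, 0.2] [ 0.31  0.14 -0.7   2.21  0.79  0.58 -2.74] 0.0001 9.43
0 62 [-0.03, 0.172, 0.14] [-0.15  0.24 -0.19  2.27  0.98  0.41 -2.74] 0.0005 20.7
0 
[... 177 characters left out ...]
0.26] [ 0.86  0.23 -0.79  1.84  0.18  1.15 -0.33] 0.0001 0.0
-90 62 [-0.04, 0, 0.2] [ 0.88  0.06 -0.76  2.29  0.38  0.35 -0.53] 0.0012 0.21
-90 62 [-0.01, 0, 0.1] [ 0.44  0.29 -0.35  2.37  1.5   0.19 -1.66] 0.0005 0.08
-90 62 [0.0204, 0, 0.115] [ 0.5   0.3  -0.4   2.29  1.18  0.22 -1.31] 0.0001 0.01
-90 62 [0.08, 0, 0.175] [ 0.73  0.3  -0.66  2.1   0.75  0.41 -0.84] 0.0 0.0
-90 62 [-0.03, 0, 0.25] [ 1.03 -0.01 -0.86  2.2   0.15  0.47 -0.28] 0.0003 0.02
-90 62 [-0.04, 0.172, 0.2] [ 0.56  0.18 -1.01  2.21  0.87  0.64 -1.41] 0.0001 0.01
-90 62 [-0.03, 0.172, 0.14] [ 0.44  0.31 -0.92  2.27  1.16  0.63 -1.71] 0.0 0.01
-90 62 [0.045, 0.172, 0.14] [ 0.47  0.41 -0.89  2.13  1.16  0.66 -1.58] 0.0 0.0
```

```bash
cat >> h.py <<'E'
def T(t,roll=-90):return tilt(t)@R.from_euler('z',roll,degrees=True).as_matrix()
E
python3 - <<'E'
from sim import *
q=arm.observe()['joints']
for P,t,n in(([-.05,0,.26],90,10),([-.04,0,.2],62,4),([-.008,0,.095],62,4),([.01,0,.1125],62,3),([.07,0,.1725],62,5)):
    q,a,b=step(q,tow(P),R.from_matrix(T(t)),n*4);print(P,q.round(2),round(a,4),round(b,2))
plan(T(90),tow([-.05,0,.26]),10)
E
```

```text
[-0.05, 0, 0.26] [ 0.84  0.23 -0.77  1.84  0.17  1.15 -0.32] 0.0001 0.0
[-0.04, 0, 0.2] [ 0.86  0.06 -0.73  2.29  0.38  0.35 -0.53] 0.0012 0.21
[-0.008, 0, 0.095] [ 0.42  0.31 -0.32  2.37  1.59  0.19 -1.74] 0.0008 0.09
[0.01, 0, 0.1125] [ 0.44  0.29 -0.33  2.31  1.22  0.19 -1.36] 0.0001 0.01
[0.07, 0, 0.1725] [ 0.7   0.29 -0.63  2.12  0.74  0.39 -0.83] 0.0001 0.0
[[0.032, -0.031, -0.0], [0.1, -0.1, -4.8], 0]
[[0.034, -0.028, -0.0], [0.1, -0.1, -4.8], 0]
[[0.037, -0.025, -0.0], [0.1, -0.1, -4.8], 0]
[[0.038, -0.022, -0.0], [0.1, -0.1, -4.8], 0]
[[0.04, -0.019, -0.0], [0.1, -0.1, -4.8], 0]
[[0.042, -0.015, -0.0], [0.1, -0.1, -4.8], 0]
[[0.043, -0.012, -0.0], [0.1, -0.1, -4.8], 0]
[[0.044, -0.008, -0.001], [0.1, -0.1, -4.8], 0]
[[0.044, -0.004, -0.001], [0.1, -0.1, -4.8], 0]
[[0.044, -0.001, -0.001], [0.1, -0.1, -4.8], 0]
```

```bash
python3 -m pendant '[[[0.032,-0.031,0],[0,0,-4.8],0],[[0.034,-0.028,0],[0,0,-4.8],0],[[0.037,-0.025,0],[0,0,-4.8],0],[[0.038,-0.022,0],[0,0,-4.8],0],[[0.040,-0.019,0],[0,0,-4.8],0],[[0.042,-0.015,0],[0,0,-4.8],0],[[0.043,-0.012,0],[0,0,-4.8],0],[[0.044,-0.008,-0.001],[0,0,-4.8],0],[[0.044,-0.004,-0.001],[0,0,-4.8],0],[[0.044,-0.001,-0.001],[0,0,-4.8],0]]'
python3 log.py
python3 - <<'E'
from sim import *
np.save('fk.npy',fit()[0])
plan(T(62),tow([-.045,0,.2]),5)
E
```

```text
clock: 5.18
position: [0.4564, -0.1486, 0.2635]
ee_rot: [2.549, 1.815, 0.046]
force: [1.0, -0.2, -0.3]
width: 0.003
t 5.175 booth pos mm [-49.1   3.4 263.5] F booth [ 0.95  0.16 -0.32] w 0.003060753626260082
tool x,z booth [-0.004  1.     0.017] [ 0.026  0.017 -1.   ] q [ 0.87  0.24 -0.78  1.83  0.18  1.11 -0.31]
[[-0.001, 0.0, 0.013], [-5.3, -0.2, -0.0], 0]
[[-0.001, -0.001, 0.013], [-5.3, -0.2, -0.0], 0]
[[-0.001, -0.002, 0.013], [-5.3, -0.2, -0.0], 0]
[[-0.001, -0.003, 0.012], [-5.3, -0.2, -0.0], 0]
[[-0.001, -0.004, 0.012], [-5.3, -0.2, -0.0], 0]
```

Matches the simulation. Now tilt and descend part way.

```bash
python3 -m pendant '[[[-0.001,0,0.013],[-5.3,-0.2,0],0],[[-0.001,-0.001,0.013],[-5.3,-0.2,0],0],[[-0.001,-0.002,0.013],[-5.3,-0.2,0],0],[[-0.001,-0.003,0.012],[-5.3,-0.2,0],0],[[-0.001,-0.004,0.012],[-5.3,-0.2,0],0],[[0,0,0],[0,0,0],0]]'
python3 log.py
python3 - <<'E'
from sim import *
plan(T(62),tow([-.012,0,.095]),4)
s=arm.observe();im,d=arm.get_image("wrist");cv2.imwrite("pics/w2.png",im[:,:,::-1])
E
```

```text
clock: 5.92
position: [0.4553, -0.1541, 0.1979]
ee_rot: [2.219, 1.571, 0.388]
force: [0.5, 0.0, -0.3]
width: 0.005
t 5.925 booth pos mm [-48.3  -2.2 197.9] F booth [ 0.45  0.18 -0.32] w 0.004605644791743037
tool x,z booth [ 0.002  1.    -0.001] [ 0.466 -0.002 -0.885] q [ 0.89  0.06 -0.75  2.31  0.41  0.33 -0.55]
[[0.001, -0.004, 0.027], [-0.1, 0.0, -0.0], 0]
[[0.001, -0.004, 0.027], [-0.1, 0.0, -0.0], 0]
[[0.001, -0.004, 0.027], [-0.1, 0.0, -0.0], 0]
[[0.001, -0.004, 0.027], [-0.1, 0.0, -0.0], 0]
```

View pics/w2.png

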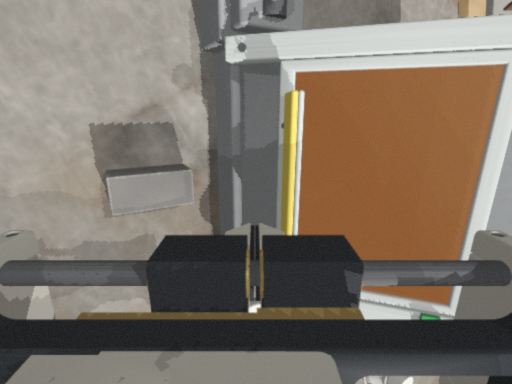

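Run:
```python
from h import *
im,d=arm.get_image("wrist");p=arm.camera_params('wrist');M=p['mount'];f=192/np.tan(np.radians(p['fovy'])/2)
v,u=np.mgrid[:384,:512];P=np.stack([(u-p['cx'])/f*d,(v-p['cy'])/f*d,d],-1)@M[:3,:3].T+M[:3,3]
for uu,vv in((254,228),(254,235),(252,245),(260,245),(254,270),(200,240),(200,255),(160,240),(350,240),(350,260),(290,240),(270,240),(200,270),(290,230),(278,232),(240,232)):
    print(uu,vv,d[vv,uu],(P[vv,uu]*1e3).round(1))
m=(d>0)&(d<.3)&(v<300)
for a in range(-60,6,6):
    k=m&(P[...,2]*1e3>a)&(P[...,2]*1e3<a+6)
    if k.any():q=P[k]*1e3;print(a,k.sum(),q.min(0).round(),q.max(0).round())
```

```text
254 228 0.1658329 [10.3 -1.3 -4.9]
254 235 0.15742396 [  9.9  -1.3 -13.8]
252 245 0.1444181 [ 10.5  -2.3 -27.2]
260 245 0.14198829 [ 11.7   1.8 -29.4]
254 270 0.08615104 [ 30.3  -1.2 -82.1]
200 240 0.09055389 [ 37.2 -18.8 -75.5]
200 255 0.08219738 [ 36.7 -17.1 -84.3]
160 240 0.3517425 [ -79.9 -120.1  162.2]
350 240 0.28545466 [-50.2  96.8 101.9]
350 260 0.07902204 [ 36.9  26.  -87.6]
290 240 0.090291046 [ 37.3  10.4 -75.7]
270 240 0.090905674 [ 37.    4.  -75.2]
200 270 0.07811021 [ 34.7 -16.3 -89.2]
290 230 0.26240596 [-30.8  32.5  83.6]
278 232 0.15749846 [ 11.5  12.3 -13.3]
240 232 0.15735601 [ 11.5  -9.2 -13.4]
-54 6 [ -6.  -4. -49.] [ -4.   1. -48.]
-48 140 [ -9.  -3. -47.] [ -0.   1. -43.]
-42 57 [ 10.  -3. -41.] [ 11.   1. -36.]
-36 68 [  9.  -4. -36.] [ 12.   2. -30.]
-30 77 [ 10.  -4. -30.] [ 12.   2. -24.]
-24 65 [ 10.  -5. -24.] [ 12.   2. -18.]
-18 238 [  9. -18. -18.] [ 12.  16. -12.]
-12 192 [ 10. -16. -12.] [12. 14. -6.]
-6 94 [ 10. -10.  -6.] [12.  8. -0.]
0 5 [10. -6.  0.] [11.  1.  0.]
```

Run:
```python
from sim import *
for tr in ([-.004,.088],[.004,.095]):
  q=arm.observe()['joints']
  for P,t,n in(([tr[0],0,tr[1]],62,5),([.0147,0,.1058],62,2),([.07,0,.161],62,5)):
    q,a,b=step(q,tow(P),R.from_matrix(T(t)),n*4);print(P,q.round(2),round(a,4),round(b,2))
plan(T(62),tow([.004,0,.095]),5)
```

```text
[-0.004, 0, 0.088] [ 0.38  0.31 -0.27  2.34  1.47  0.16 -1.62] 0.0003 0.08
[0.0147, 0, 0.1058] [ 0.48  0.3  -0.36  2.29  1.14  0.2  -1.27] 0.0001 0.01
[0.07, 0, 0.161] [ 0.72  0.3  -0.64  2.11  0.76  0.39 -0.85] 0.0 0.0
[0.004, 0, 0.095] [ 0.41  0.3  -0.29  2.32  1.31  0.17 -1.45] 0.0002 0.07
[0.0147, 0, 0.1058] [ 0.48  0.3  -0.37  2.29  1.15  0.21 -1.28] 0.0001 0.01
[0.07, 0, 0.161] [ 0.72  0.3  -0.64  2.11  0.77  0.39 -0.85] 0.0 0.0
[[0.0, -0.001, 0.023], [-0.0, 0.0, -0.0], 0]
[[0.0, -0.001, 0.023], [-0.0, 0.0, -0.0], 0]
[[0.0, -0.001, 0.023], [-0.0, 0.0, -0.0], 0]
[[0.0, -0.001, 0.023], [-0.0, 0.0, -0.0], 0]
[[0.0, -0.001, 0.023], [-0.0, 0.0, -0.0], 0]
```

```bash
python3 -m pendant '[[[0,-0.002,0.019],[0,0,0],0],[[0,-0.002,0.019],[0,0,0],0],[[0,-0.001,0.019],[0,0,0],0],[[0,-0.001,0.019],[0,0,0],0],[[0,-0.001,0.019],[0,0,0],0],[[0,-0.001,0.018],[0,0,0],0],[[0,0,0],[0,0,0],0]]'
python3 log.py
```

```text
clock: 6.9
position: [0.5037, -0.1698, 0.0963]
ee_rot: [2.214, 1.569, 0.392]
force: [-1.0, 0.2, 0.0]
width: 0.007
t 6.9 booth pos mm [ 2.6 -1.  96.3] F booth [-0.96 -0.16  0.  ] w 0.006618453684734683
tool x,z booth [ 0.001  1.    -0.001] [ 0.471 -0.001 -0.882] q [ 0.43  0.31 -0.31  2.36  1.62  0.18 -1.76]
```

```bash
cat > snap.py <<'E'
from m import *
import sys
tag=sys.argv[1]
where()
for n in sys.argv[2:]:
    s=arm.observe();im,d=arm.get_image(n);c=cam(n,(s['position'],s['ee_rot']));W=pts(d,c);B=tob(W)
    cv2.imwrite(f"pics/{tag}_{n}.png",im[:,:,::-1]);np.savez(f"{tag}_{n}.npz",im=im,d=d)
    for k,m in seg(n,im,W).items():
        m=m&(d>0);N,lab,st,_=cv2.connectedComponentsWithStats(m.astype(np.uint8),connectivity=8)
        for i in range(1,N):
            if st[i,4]>8: q=B[lab==i];print(n,k,st[i],'med',(np.median(q,0)*1e3).round(1),'z-x',round(1e3*np.median(q[:,2]-q[:,0]),1),(q.min(0)*1e3).round(),(q.max(0)*1e3).round())
    b={'side':(150,90,330,260),'top':(190,90,380,240),'wrist':(0,0,512,384)}[n]
    cv2.imwrite(f"pics/{tag}_{n}z.png",cv2.resize(im[b[1]:b[3],b[0]:b[2],::-1],None,fx=3 if n!='wrist' else 1,fy=3 if n!='wrist' else 1,interpolation=cv2.INTER_CUBIC))
E
python3 snap.py a side top
```

```text
t 6.9 booth pos mm [ 2.6 -1.  96.3] F booth [-0.96 -0.16  0.  ] w 0.006618453684734683
tool x,z booth [ 0.001  1.    -0.001] [ 0.471 -0.001 -0.882] q [ 0.43  0.31 -0.31  2.36  1.62  0.18 -1.76]
side yellow [243 184  29  31 120] med [ 18.7  51.4 138.9] z-x 120.9 [ -9. -13. 108.] [ 33.  93. 181.]
side green [255 124   8   9  34] med [ 134.3 -126.8  218.7] z-x 84.6 [ 128. -147.  213.] [ 142. -117.  224.]
side red [231 220  11  11  92] med [ -8.6 177.4 161.3] z-x 168.8 [-17. 165. 150.] [  5. 185. 167.]
side amber [ 199  129   70   86 3042] med [106.3  24.  175.2] z-x 68.9 [  28. -109.  111.] [153. 105. 223.]
side amber [271 164   8   9  21] med [  57.5 -101.   131.4] z-x 69.2 [  12. -106.  119.] [ 68.   2. 213.]
side amber [261 169  14  11  58] med [ 58.3 -67.6 128.6] z-x 69.5 [ 10. -81. 115.] [ 74.  28. 215.]
top yellow [224 186  21   8  42] med [ 18.1  63.4 141.9] z-x 123.9 [ 16.  39. 139.] [ 20.  88. 146.]
top yellow [277 204  22   8  43] med [ 17.5 -63.3 142.3] z-x 125.1 [ 15. -89. 137.] [ 20. -39. 148.]
top green [332 159  15   9  69] med [ 136.9 -136.7  221.7] z-x 85.4 [ 130. -148.  213.] [ 149. -120.  228.]
top red [180 179  10  10  78] med [ -4.8 169.8 165. ] z-x 171.3 [-15. 160. 158.] [  6. 181. 172.]
top red [306 180  11   7  39] med [ 81.9 -92.4 165.8] z-x 83.7 [  78. -108.  157.] [ 88. -84. 171.]
top amber [ 222  123  106   81 4760] med [102.8  -0.4 174.3] z-x 71.3 [  44. -106.  112.] [150. 104. 223.]
```

View pics/a_sidez.png

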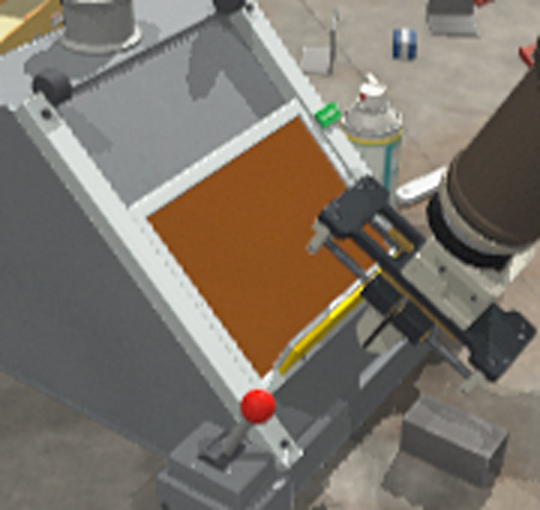

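View pics/a_topz.png

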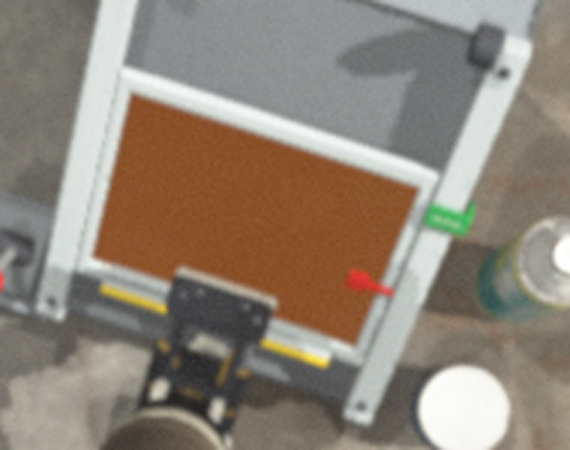

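```bash
python3 -m pendant '[[[0,0.0048,-0.0015],[0,0,0],0],[[0,0.0048,-0.0015],[0,0,0],0],[[0,0.0048,-0.0015],[0,0,0],0],[[0,0.0048,-0.0015],[0,0,0],0],[[0,0.0048,-0.0015],[0,0,0],0],[[0,0,0],[0,0,0],0]]'
python3 log.py; python3 snap.py b top|grep -v amber
```

```text
clock: 7.75
position: [0.5187, -0.175, 0.1153]
ee_rot: [2.216, 1.568, 0.394]
force: [-0.5, 0.3, -0.1]
width: 0.011
t 7.75 booth pos mm [ 18.4  -1.  115.3] F booth [-0.59  0.13 -0.05] w 0.010922985921575055
tool x,z booth [0.002 1.    0.001] [ 0.471 -0.    -0.882] q [ 0.44  0.29 -0.31  2.31  1.22  0.18 -1.35]
t 7.75 booth pos mm [ 18.4  -1.  115.3] F booth [-0.59  0.13 -0.05] w 0.010922985921575055
tool x,z booth [0.002 1.    0.001] [ 0.471 -0.    -0.882] q [ 0.44  0.29 -0.31  2.31  1.22  0.18 -1.35]
top yellow [225 183  24   9  47] med [ 24.3  58.3 148.4] z-x 124.2 [ 22.  32. 144.] [ 27.  87. 152.]
top yellow [253 193  18   7  32] med [ 24.1  -0.  149. ] z-x 124.6 [ 16. -21. 144.] [ 26.  18. 238.]
top yellow [276 200  24  10  49] med [ 24.  -62.4 148.5] z-x 124.7 [ 22. -89. 143.] [ 26. -34. 152.]
top green [332 159  16   9  69] med [ 137.  -136.5  221.6] z-x 85.7 [ 129. -149.  214.] [ 150. -120.  229.]
top red [307 177  11   7  44] med [ 88.5 -92.7 171.4] z-x 84.4 [  83. -108.  162.] [ 95. -84. 178.]
top red [180 179  10   9  77] med [ -4.3 170.  164.5] z-x 168.9 [-15. 160. 159.] [  7. 181. 173.]
```

```bash
python3 -m pendant '[[[0,0.0048,-0.0015],[0,0,0],0],[[0,0.0048,-0.0015],[0,0,0],0],[[0,0.0048,-0.0015],[0,0,0],0],[[0,0.0048,-0.0015],[0,0,0],0],[[0,0.0048,-0.0015],[0,0,0],0],[[0,0.0048,-0.0015],[0,0,0],0],[[0,0.0048,-0.0015],[0,0,0],0],[[0,0.0048,-0.0015],[0,0,0],0],[[0,0.0048,-0.0015],[0,0,0],0],[[0,0,0],[0,0,0],0]]'
python3 log.py; python3 snap.py c top side wrist|grep -v amber
```

```text
clock: 9.05
position: [0.5492, -0.1853, 0.1472]
ee_rot: [2.215, 1.569, 0.395]
force: [-0.9, -0.1, -0.7]
width: 0.002
t 9.05 booth pos mm [ 50.6  -0.6 147.2] F booth [-0.84 -0.35 -0.67] w 0.001953378939449578
tool x,z booth [0.001 1.    0.001] [ 0.472  0.001 -0.882] q [ 0.62  0.3  -0.51  2.2   0.89  0.29 -0.99]
t 9.05 booth pos mm [ 50.6  -0.6 147.2] F booth [-0.84 -0.35 -0.67] w 0.001953378939449578
tool x,z booth [0.001 1.    0.001] [ 0.472  0.001 -0.882] q [ 0.62  0.3  -0.51  2.2   0.89  0.29 -0.99]
top yellow [229 168  24   9  49] med [ 56.6  58.9 180.4] z-x 123.8 [ 54.  33. 176.] [ 59.  86. 184.]
top yellow [257 177  18   7  33] med [ 56.3   2.8 180.2] z-x 123.3 [ 47. -18. 177.] [ 59.  19. 270.]
top yellow [281 185  25  10  57] med [ 56.1 -61.4 181. ] z-x 124.7 [ 53. -89. 177.] [ 58. -34. 186.]
top green [332 159  15   9  68] med [ 136.7 -136.9  222.6] z-x 86.6 [ 130. -148.  212.] [ 149. -120.  228.]
top red [313 161  11   7  45] med [120.4 -92.7 203.2] z-x 83.7 [ 115. -107.  195.] [128. -85. 209.]
top red [180 179  10  10  77] med [ -4.3 170.1 164.1] z-x 170.3 [-15. 160. 158.] [  6. 182. 172.]
side yellow [230 169  27  28 144] med [ 58.2  55.4 174.5] z-x 117.6 [ 53.  -6. 148.] [ 72.  92. 180.]
side red [231 220  11  11  94] med [ -8.7 178.2 160.6] z-x 169.6 [-18. 164. 151.] [  5. 185. 166.]
wrist yellow [ 279   80   28  155 2001] med [ 57.9  54.7 168.2] z-x 110.3 [ 53.   4. 146.] [ 69.  90. 180.]
wrist yellow [304  85   3  17  21] med [ 58.   84.7 179.2] z-x 121.2 [ 58.  81. 178.] [ 59.  88. 180.]
wrist yellow [302 121   3   8   9] med [ 57.8  71.2 179.1] z-x 121.3 [ 57.  69. 178.] [ 59.  72. 180.]
wrist red [374 377  22   7 118] med [118.8 -94.1 201.9] z-x 82.8 [ 113. -105.  194.] [124. -90. 206.]
```

View pics/c_topz.png

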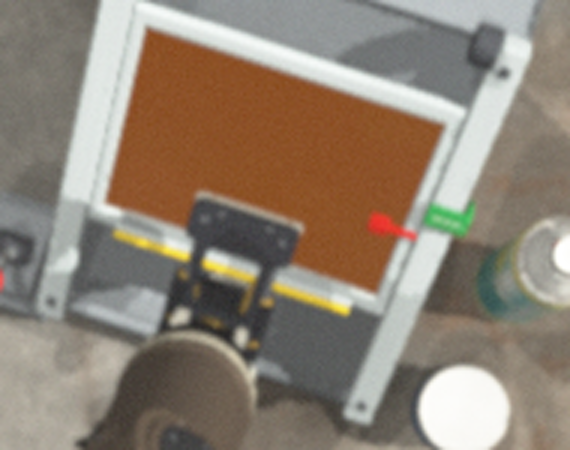

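View pics/c_sidez.png

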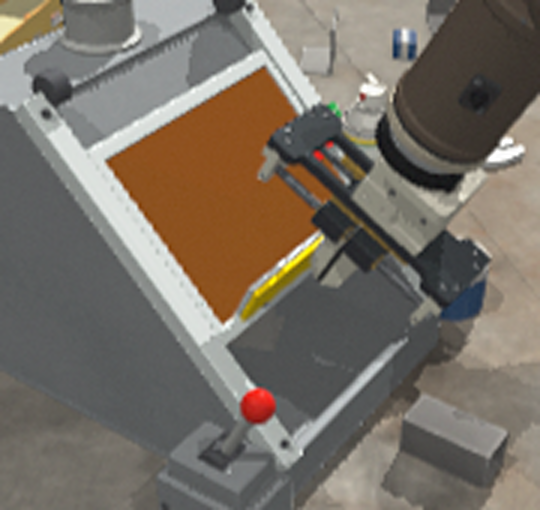

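View pics/c_wristz.png

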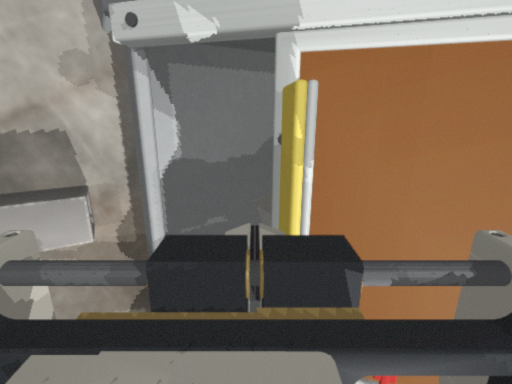

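Run:
```python
import cv2,numpy as np
from h import *
im=np.load('c_top.npz')['im'][150:185,300:350,::-1];cv2.imwrite('pics/c_t8.png',cv2.resize(im,None,fx=14,fy=14,interpolation=cv2.INTER_CUBIC))
im=np.load('w1.npz')['im'][20:130,300:400,::-1];cv2.imwrite('pics/w1_8.png',cv2.resize(im,None,fx=5,fy=5,interpolation=cv2.INTER_CUBIC))
```

```text
(no output)
```

View pics/c_t8.png

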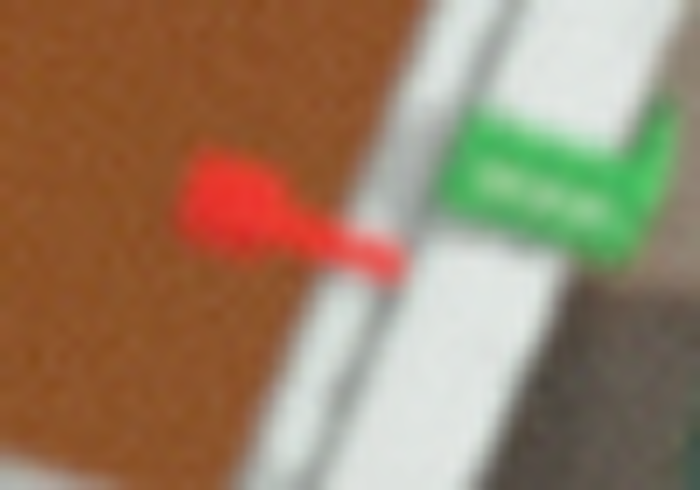

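View pics/w1_8.png

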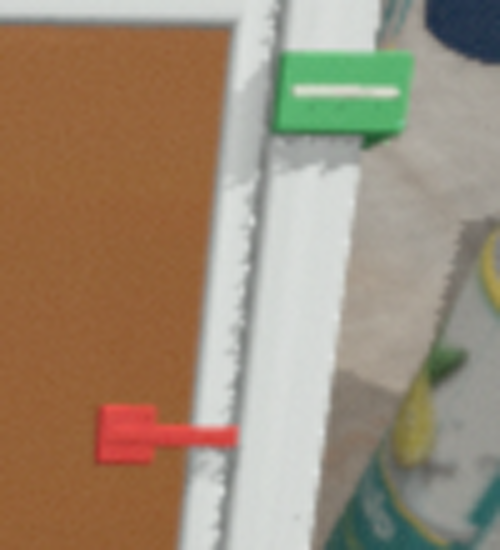

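```bash
cat > tipz.py <<'E'
from h import *
def hit(c,u,v,k): # plane z-x=k in booth
    f,cx,cy,Rw,t=c;d=RB.T@(Rw@np.array([(u-cx)/f,(v-cy)/f,1]));o=tob(t)
    n=np.array([-1,0,1]);return (o+d*(k-o@n)/(d@n))*1e3
if __name__=="__main__":
    z=np.load('w1.npz');c=cam('wrist',(z['p'],z['r']));B=tob(pts(z['d'],c))
    print('w1 depth tip',(B[107,345]*1e3).round(1),(B[38,369]*1e3).round(1))
    for k in(.082,.086):print('w1',hit(c,347.4,107.2,k),hit(c,369.2,38.2,k))
    c=cam('top');B=tob(pts(np.load('c_top.npz')['d'],c));print('top depth',(B[168,328]*1e3).round(1),(B[163,338]*1e3).round(1),(B[164,339]*1e3).round(1))
    for k in(.082,.086):print('top',hit(c,328.6,168.9,k),hit(c,338.9,163.9,k))
E
python3 tipz.py
```

```text
w1 depth tip [  81.  -113.6  164. ] [ 133.9 -132.2  219.5]
w1 [  81.35309702 -116.85479335  163.35309702] [ 135.96555335 -133.35790404  217.96555335]
w1 [  79.36439797 -115.97327256  165.36439797] [ 133.55435614 -132.34871029  219.55435614]
top depth [ 121.  -117.6  202.2] [ 134.1 -132.5  222.1] [ 132.6 -135.   223.2]
top [ 119.64209697 -119.5025932   201.64209697] [ 134.08256928 -135.55511528  216.08256928]
top [ 119.0333951  -119.17721192  205.0333951 ] [ 133.42658532 -135.17717361  219.42658532]
```

```bash
python3 -m pendant '[[[0,0.0038,-0.0012],[0,0,0],0],[[0,0.0038,-0.0012],[0,0,0],0],[[0,0.0038,-0.0012],[0,0,0],0],[[0,0.0038,-0.0012],[0,0,0],0],[[0,0.0038,-0.0012],[0,0,0],0],[[0,0,0],[0,0,0],0]]'
python3 log.py; python3 snap.py d top|grep -v amber
python3 - <<'E'
from h import *
im=np.load('d_top.npz')['im'][140:175,305:355,::-1];cv2.imwrite('pics/d_t8.png',cv2.resize(im,None,fx=14,fy=14,interpolation=cv2.INTER_CUBIC))
E
```

```text
clock: 9.95
position: [0.5622, -0.1899, 0.1614]
ee_rot: [2.215, 1.569, 0.394]
force: [-0.1, 0.3, 0.1]
width: 0.006
t 9.95 booth pos mm [ 64.4  -0.6 161.4] F booth [-0.24  0.26  0.15] w 0.005669126711324435
tool x,z booth [0.001 1.    0.001] [ 0.471  0.    -0.882] q [ 0.67  0.3  -0.57  2.15  0.81  0.34 -0.9 ]
t 9.95 booth pos mm [ 64.4  -0.6 161.4] F booth [-0.24  0.26  0.15] w 0.005669126711324435
tool x,z booth [0.001 1.    0.001] [ 0.471  0.    -0.882] q [ 0.67  0.3  -0.57  2.15  0.81  0.34 -0.9 ]
top yellow [230 161  25   9  46] med [ 70.4  60.3 194.2] z-x 123.7 [ 69.  33. 190.] [ 73.  87. 199.]
top yellow [260 170  17   7  29] med [ 70.4   3.1 195.2] z-x 124.5 [ 68. -17. 190.] [ 72.  20. 198.]
top yellow [284 178  25  10  53] med [ 69.8 -62.2 194.6] z-x 124.8 [ 67. -90. 190.] [ 72. -35. 200.]
top green [332 159  15   9  67] med [ 136.7 -137.   222.4] z-x 85.6 [ 129. -148.  213.] [ 149. -120.  230.]
top red [316 154  12   7  52] med [134.  -93.6 217.5] z-x 83.6 [ 130. -109.  209.] [142. -84. 222.]
top red [180 179  10   9  71] med [ -4.1 170.3 164.9] z-x 169.7 [-14. 161. 159.] [  6. 182. 172.]
```

View pics/d_t8.png

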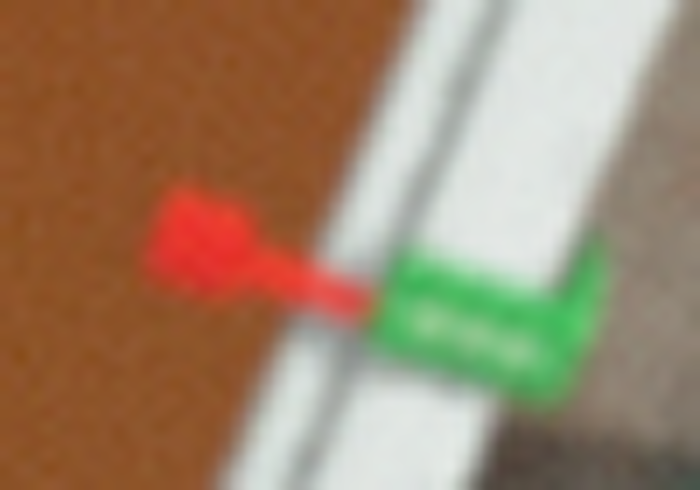

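Run:
```python
from tipz import *
c=cam('top')
for k in(.084,.086):print(hit(c,330.7,161.6,k),hit(c,305+480/14,140+335/14,k))
```

```text
[ 133.11463164 -117.53258466  217.11463164] [ 133.92010229 -136.13766429  217.92010229]
[ 132.78768906 -117.3728577   218.78768906] [ 133.59183888 -135.9474283   219.59183888]
```

```bash
python3 -m pendant '[[[0,0.0008,-0.0002],[0,0,0],0],[[0,0.0008,-0.0002],[0,0,0],0],[[0,0,0],[0,0,0],0]]'
python3 log.py; python3 snap.py e top|grep -v amber
python3 - <<'E'
from sim import *
q=arm.observe()['joints']
for P,t,n in(([.045,0,.142],62,3),([-.01,0,.25],62,5),([-.07,.172,.22],62,6),([-.06,.172,.135],62,4),([.0,.172,.15],62,4),([.05,.172,.15],62,4)):
    q,a,b=step(q,tow(P),R.from_matrix(T(t)),n*4);print(P,q.round(2),round(a,4),round(b,2))
plan(T(62),tow([.045,0,.142]),2)
E
```

```text
clock: 10.38
position: [0.5624, -0.1902, 0.1616]
ee_rot: [2.216, 1.57, 0.392]
force: [-1.7, -0.1, -0.5]
width: 0.0
t 10.375 booth pos mm [ 64.7  -0.8 161.6] F booth [-1.59 -0.7  -0.51] w 0.0001460969984292681
tool x,z booth [0.001 1.    0.001] [ 0.47   0.    -0.883] q [ 0.67  0.31 -0.57  2.15  0.81  0.34 -0.89]
t 10.375 booth pos mm [ 64.7  -0.8 161.6] F booth [-1.59 -0.7  -0.51] w 0.0001460969984292681
tool x,z booth [0.001 1.    0.001] [ 0.47   0.    -0.883] q [ 0.67  0.31 -0.57  2.15  0.81  0.34 -0.89]
top yellow [230 160  25  10  53] med [ 70.7  60.  194.6] z-x 123.9 [ 69.  33. 191.] [ 73.  87. 200.]
top yellow [260 170  17   7  34] med [ 70.7   2.1 195.2] z-x 123.9 [ 69. -17. 189.] [ 73.  20. 199.]
top yellow [284 178  25  10  58] med [ 70.2 -62.5 194.5] z-x 124.3 [ 68. -90. 190.] [ 73. -35. 199.]
top green [332 159  15   9  65] med [ 136.9 -136.9  221.8] z-x 85.8 [ 129. -148.  213.] [ 149. -120.  228.]
top red [316 154  12   7  49] med [134.4 -93.  217.4] z-x 83.3 [ 129. -109.  211.] [142. -84. 224.]
top red [180 179  10   9  73] med [ -4.1 170.1 165.1] z-x 170.1 [-14. 161. 158.] [  7. 181. 171.]
[0.045, 0, 0.142] [ 0.65  0.29 -0.55  2.19  0.83  0.31 -0.94] 0.0 0.0
[-0.01, 0, 0.25] [ 1.01  0.04 -0.84  2.15  0.22  0.49 -0.33] 0.0002 0.01
[-0.07, 0.172, 0.22] [ 0.6   0.09 -1.02  2.2   0.7   0.63 -1.26] 0.0001 0.02
[-0.06, 0.172, 0.135] [ 0.4   0.27 -0.92  2.3   1.15  0.61 -1.75] 0.0001 0.01
[0.0, 0.172, 0.15] [ 0.46  0.33 -0.91  2.18  1.09  0.64 -1.58] 0.0 0.0
[0.05, 0.172, 0.15] [ 0.48  0.4  -0.89  2.09  1.1   0.67 -1.5 ] 0.0 0.0
[[0.0, -0.013, 0.004], [0.0, -0.0, -0.0], 0]
[[0.0, -0.013, 0.004], [0.0, -0.0, -0.0], 0]
```

```bash
python3 -m pendant '[[[0,0.0012,-0.0004],[0,0,0],0],[[0,0.0012,-0.0004],[0,0,0],0],[[0,0,0],[0,0,0],0]]'
python3 log.py; python3 snap.py f top|grep red
python3 -m pendant '[[[0,-0.013,0.004],[0,0,0],0],[[0,-0.013,0.004],[0,0,0],0],[[0,-0.010,-0.020],[0,0,0],0],[[0,-0.005,-0.035],[0,0,0],0],[[0,-0.005,-0.035],[0,0,0],0],[[0,0,-0.020],[0,0,0],0]]'
python3 log.py
python3 - <<'E'
from h import *
im=np.load('f_top.npz')['im'][140:175,305:355,::-1];cv2.imwrite('pics/f_t8.png',cv2.resize(im,None,fx=14,fy=14,interpolation=cv2.INTER_CUBIC))
plan(T(62),tow([-.07,.172,.22]),6)
E
```

```text
clock: 10.8
position: [0.5645, -0.1908, 0.1639]
ee_rot: [2.216, 1.57, 0.393]
force: [-1.4, -0.7, -1.5]
width: 0.005
t 10.8 booth pos mm [ 66.9  -0.8 163.9] F booth [-1.14 -1.09 -1.53] w 0.004753978309774571
tool x,z booth [0.001 1.    0.001] [ 0.471  0.    -0.882] q [ 0.68  0.31 -0.58  2.14  0.8   0.35 -0.88]
top red [316 153  12   7  51] med [136.4 -92.8 220.2] z-x 83.8 [ 132. -108.  212.] [143. -84. 226.]
top red [180 179  10   9  67] med [ -3.9 169.9 165.7] z-x 169.4 [-14. 162. 158.] [  7. 182. 171.]
clock: 11.6
position: [0.4812, -0.1607, 0.2339]
ee_rot: [2.213, 1.57, 0.395]
force: [-0.4, -1.6, -0.0]
width: 0.007
t 11.6 booth pos mm [-2.170e+01  1.000e-01  2.339e+02] F booth [ 0.18 -1.64 -0.04] w 0.0067041780072610935
tool x,z booth [-0.001  1.     0.   ] [ 0.473  0.001 -0.881] q [ 1.    0.06 -0.84  2.21  0.31  0.42 -0.42]
[[0.029, -0.008, -0.002], [0.0, -0.0, 0.0], 0]
[[0.029, -0.008, -0.002], [0.0, -0.0, 0.0], 0]
[[0.029, -0.008, -0.002], [0.0, -0.0, 0.0], 0]
[[0.029, -0.008, -0.002], [0.0, -0.0, 0.0], 0]
[[0.029, -0.008, -0.002], [0.0, -0.0, 0.0], 0]
[[0.029, -0.008, -0.002], [0.0, -0.0, 0.0], 0]
```

View pics/f_t8.png

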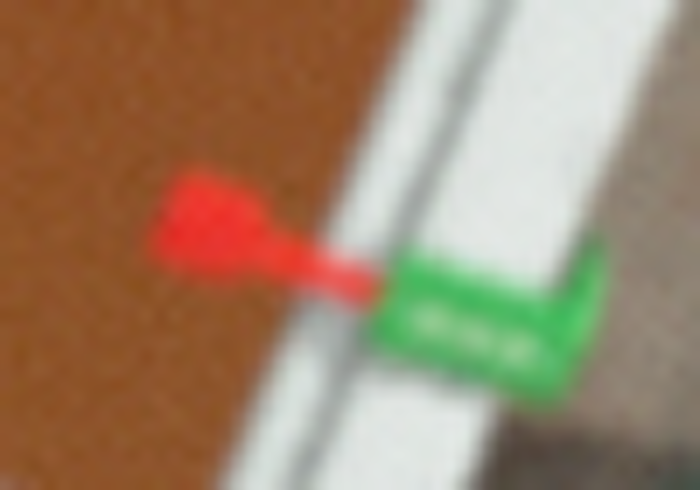

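```bash
python3 -m pendant '[[[0.029,-0.008,-0.002],[0,0,0],0],[[0.029,-0.008,-0.002],[0,0,0],0],[[0.029,-0.008,-0.002],[0,0,0],0],[[0.029,-0.008,-0.002],[0,0,0],0],[[0.029,-0.008,-0.002],[0,0,0],0],[[0.029,-0.008,-0.002],[0,0,0],0],[[0,0,0],[0,0,0],0]]' >/dev/null
python3 log.py; python3 snap.py g wrist|grep -v amber
python3 - <<'E'
from h import *
plan(T(62),tow([-.05,.172,.140]),4)
E
```

```text
t 12.475 booth pos mm [-69.9 177.1 221.1] F booth [ 0.63 -0.28 -1.01] w 0.0029208629108716504
tool x,z booth [-0.005  1.     0.003] [ 0.472  0.005 -0.882] q [ 0.54  0.11 -0.96  2.21  0.77  0.62 -1.32]
t 12.475 booth pos mm [-69.9 177.1 221.1] F booth [ 0.63 -0.28 -1.01] w 0.0029208629108716504
tool x,z booth [-0.005  1.     0.003] [ 0.472  0.005 -0.882] q [ 0.54  0.11 -0.96  2.21  0.77  0.62 -1.32]
wrist yellow [360 294   2  14  16] med [ 71.   64.  192.7] z-x 121.5 [ 69.  55. 192.] [ 72.  71. 194.]
wrist red [270 189  26  25 348] med [-12.4 178.8 159.7] z-x 170.7 [-18. 164. 150.] [  2. 186. 167.]
[[-0.001, -0.005, 0.02], [0.0, -0.0, 0.0], 0]
[[-0.001, -0.005, 0.02], [0.0, -0.0, 0.0], 0]
[[-0.001, -0.005, 0.02], [0.0, -0.0, 0.0], 0]
[[-0.001, -0.005, 0.02], [0.0, -0.0, 0.0], 0]
```

View pics/g_wristz.png

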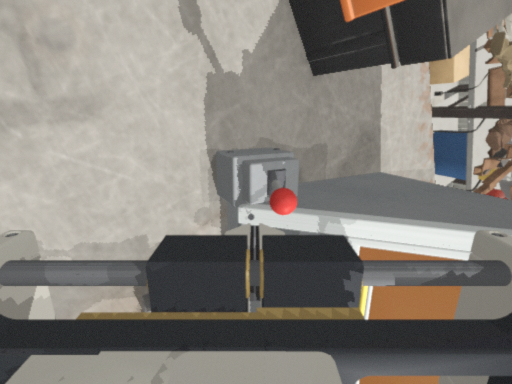

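```bash
python3 -m pendant '[[[-0.001,-0.005,0.020],[0,0,0],0],[[-0.001,-0.005,0.020],[0,0,0],0],[[-0.001,-0.005,0.020],[0,0,0],0],[[-0.001,-0.005,0.020],[0,0,0],0],[[0,0,0],[0,0,0],0]]' >/dev/null
python3 log.py
python3 - <<'E'
from h import *
plan(T(62),tow([.05,.172,.142]),10)
E
```

```text
t 13.15 booth pos mm [-50.  168.2 139.1] F booth [ 0.45  0.32 -0.8 ] w 0.0037986939849977888
tool x,z booth [ 0.002  1.    -0.   ] [ 0.468 -0.001 -0.884] q [ 0.38  0.3  -0.83  2.3   1.19  0.58 -1.74]
[[0.0, 0.009, 0.004], [-0.0, 0.0, -0.0], 0]
[[0.0, 0.009, 0.004], [-0.0, 0.0, -0.0], 0]
[[0.0, 0.009, 0.004], [-0.0, 0.0, -0.0], 0]
[[0.0, 0.009, 0.004], [-0.0, 0.0, -0.0], 0]
[[0.0, 0.009, 0.004], [-0.0, 0.0, -0.0], 0]
[[0.0, 0.009, 0.004], [-0.0, 0.0, -0.0], 0]
[[0.0, 0.009, 0.004], [-0.0, 0.0, -0.0], 0]
[[0.0, 0.009, 0.004], [-0.0, 0.0, -0.0], 0]
[[0.0, 0.009, 0.004], [-0.0, 0.0, -0.0], 0]
[[0.0, 0.009, 0.004], [-0.0, 0.0, -0.0], 0]
```

```bash
python3 -m pendant '[[[0.003,0.009,0.0045],[0,0,0],0],[[0.001,0.009,0.0045],[0,0,0],0],[[0,0.009,0.0045],[0,0,0],0],[[0,0.009,0.0045],[0,0,0],0],[[0,0.009,0.0045],[0,0,0],0],[[0,0.009,0.0045],[0,0,0],0],[[0,0.009,0.0045],[0,0,0],0],[[0,0.009,0.0045],[0,0,0],0],[[0,0,0],[0,0,0],0]]' >/dev/null
python3 log.py;python3 snap.py i side top wrist|grep -v amber
```

```text
t 14.275 booth pos mm [ 31.4 173.3 142.3] F booth [-0.15 -0.33 -0.79] w 0.006972757392791399
tool x,z booth [0.001 1.    0.001] [ 0.47   0.    -0.883] q [ 0.41  0.4  -0.79  2.14  1.18  0.61 -1.59]
t 14.275 booth pos mm [ 31.4 173.3 142.3] F booth [-0.15 -0.33 -0.79] w 0.006972757392791399
tool x,z booth [0.001 1.    0.001] [ 0.47   0.    -0.883] q [ 0.41  0.4  -0.79  2.14  1.18  0.61 -1.59]
side green [255 124   8   9  34] med [ 133.3 -129.   217.4] z-x 83.8 [ 127. -146.  212.] [ 144. -118.  223.]
side red [248 130   8   7  26] med [134.7 -91.1 217.4] z-x 82.0 [ 131. -111.  213.] [145. -82. 222.]
side red [210 208   9  11  70] med [ 49.2 180.7 166.6] z-x 116.6 [ 15. 169. 156.] [ 61. 210. 216.]
top yellow [230 159  79  28 171] med [ 72.4  -5.8 197. ] z-x 124.3 [ 70. -89. 193.] [ 75.  89. 203.]
top green [332 159  15   9  67] med [ 136.7 -135.9  221.9] z-x 86.3 [ 129. -148.  212.] [ 149. -120.  228.]
top red [316 153  12   7  51] med [136.6 -92.9 220.4] z-x 83.9 [ 132. -108.  210.] [144. -84. 227.]
wrist red [285 224  34  11 255] med [ 49.7 184.  161.6] z-x 111.7 [ 43. 181. 153.] [ 59. 186. 167.]
```

View pics/i_sidez.png

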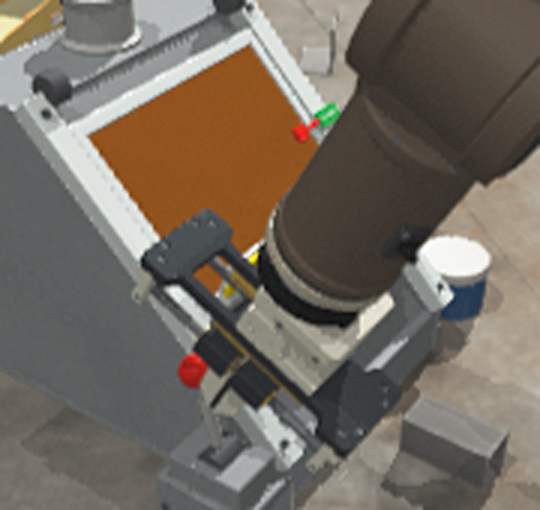

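View pics/i_wristz.png

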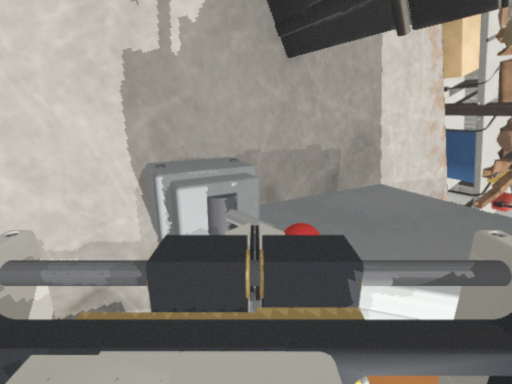

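```bash
python3 -m pendant '[[[0,0.005,0.004],[0,0,0],0],[[0,0.005,0.004],[0,0,0],0],[[0,0.005,0.004],[0,0,0],0],[[0,0,0],[0,0,0],0]]' >/dev/null
python3 log.py;python3 snap.py j wrist side|grep -v amber
```

```text
t 14.925 booth pos mm [ 49.8 173.5 138.6] F booth [-0.78  0.6  -0.6 ] w 0.0014706374833620861
tool x,z booth [0.001 1.    0.001] [ 0.47   0.    -0.883] q [ 0.41  0.43 -0.78  2.11  1.18  0.62 -1.57]
t 14.925 booth pos mm [ 49.8 173.5 138.6] F booth [-0.78  0.6  -0.6 ] w 0.0014706374833620861
tool x,z booth [0.001 1.    0.001] [ 0.47   0.    -0.883] q [ 0.41  0.43 -0.78  2.11  1.18  0.62 -1.57]
wrist red [281 223  31  12 259] med [ 67.  183.9 155.7] z-x 88.1 [ 61. 181. 147.] [ 76. 186. 161.]
side red [204 208   8  10  59] med [ 66.9 180.  160. ] z-x 90.9 [ 34. 169. 149.] [ 79. 209. 208.]
```

```bash
python3 -m pendant '[[[0,0.002,0.002],[0,0,0],0],[[0,0.002,0.002],[0,0,0],0],[[0,0,0],[0,0,0],0]]' ;python3 log.py
python3 -m pendant '[[[0,-0.012,-0.004],[0,0,0],0],[[0,-0.020,-0.010],[0,0,0],0],[[0,-0.025,-0.020],[0,0,0],0],[[0,-0.025,-0.030],[0,0,0],0],[[0,-0.020,-0.030],[0,0,0],0],[[0,-0.010,-0.030],[0,0,0],0],[[0,0,0],[0,0,0],0]]' >/dev/null
python3 log.py;python3 snap.py k wrist side top|grep -v amber
```

```text
clock: 15.4
position: [0.6075, -0.021, 0.1377]
ee_rot: [2.214, 1.573, 0.39]
force: [-36.1, 5.1, 34.8]
width: 0.005
t 15.4 booth pos mm [ 51.4 173.7 137.7] F booth [-35.81  -7.11  34.75] w 0.00510006957471104
tool x,z booth [-0.001  1.    -0.002] [ 0.469 -0.001 -0.883] q [ 0.41  0.44 -0.78  2.1   1.19  0.62 -1.57]
t 16.275 booth pos mm [-102.3  173.9  195.6] F booth [ 1.62 -0.21  0.17] w 0.004926853674037051
tool x,z booth [-0.     1.     0.001] [ 0.474  0.001 -0.881] q [ 0.47  0.1  -0.96  2.3   0.85  0.59 -1.48]
t 16.275 booth pos mm [-102.3  173.9  195.6] F booth [ 1.62 -0.21  0.17] w 0.004926853674037051
tool x,z booth [-0.     1.     0.001] [ 0.474  0.001 -0.881] q [ 0.47  0.1  -0.96  2.3   0.85  0.59 -1.48]
wrist yellow [381 286  26  33 665] med [ 77.1  50.2 178.9] z-x 102.0 [ 70.  15. 161.] [ 86.  80. 194.]
wrist yellow [371 377  19   7 128] med [ 76.4 -59.4 179.1] z-x 102.6 [ 70. -83. 162.] [ 85. -38. 193.]
wrist red [370 178  24  23 311] med [ 59.6 177.9 155.6] z-x 94.6 [ 56. 163. 145.] [ 72. 185. 165.]
side yellow [225 148  45  41 266] med [ 74.   21.6 191. ] z-x 118.2 [ 68. -88. 164.] [ 87.  92. 197.]
side green [255 124   8   9  35] med [ 133.6 -128.4  217.7] z-x 84.5 [ 128. -146.  212.] [ 142. -117.  224.]
side red [248 130   8   7  26] med [134.6 -90.5 217.4] z-x 82.8 [ 131. -113.  213.] [147. -80. 222.]
side red [204 208  11  10  90] med [ 64.6 177.1 158.3] z-x 94.1 [ 56. 165. 149.] [ 78. 185. 164.]
top yellow [230 159  79  28 170] med [ 72.1   2.5 196.5] z-x 124.3 [ 70. -89. 191.] [ 75.  88. 201.]
top green [332 159  15   9  66] med [ 136.6 -137.   222.6] z-x 86.4 [ 129. -148.  213.] [ 149. -120.  228.]
top red [191 148  11   9  82] med [ 69.7 169.  162.5] z-x 93.8 [ 59. 159. 154.] [ 81. 180. 168.]
top red [316 153  12   7  52] med [136.4 -92.9 219.9] z-x 82.9 [ 131. -108.  210.] [144. -84. 224.]
```

View pics/k_sidez.png

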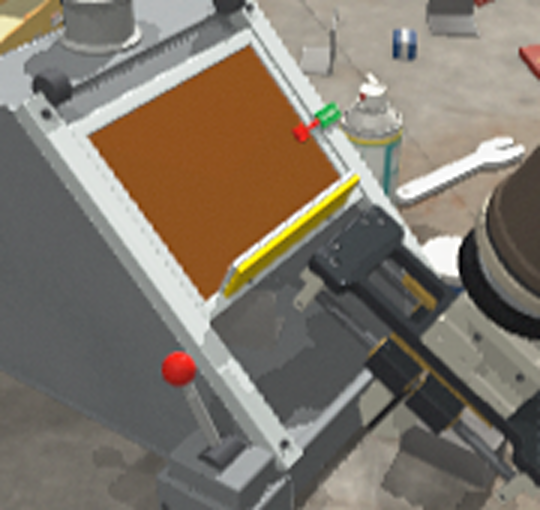

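View pics/k_topz.png

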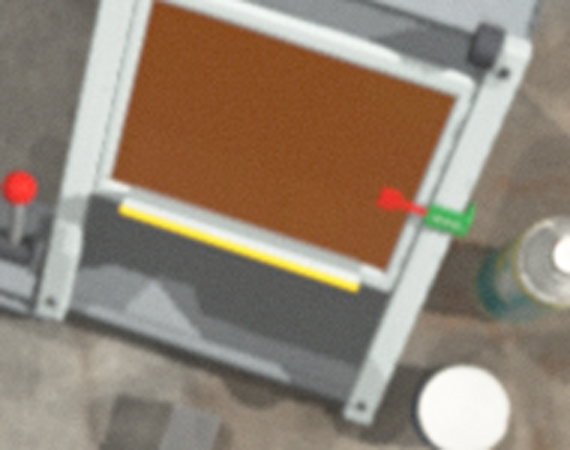

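Run:
```python
from h import *
where();print(arm.sign_off())
```

```text
t 16.425 booth pos mm [-101.5  173.1  193.7] F booth [-0.29  0.03 -0.24] w 0.006180393976970355
tool x,z booth [0.002 1.    0.001] [ 0.471 -0.    -0.882] q [ 0.47  0.11 -0.95  2.3   0.86  0.59 -1.49]
the job is handed in; nothing more can be done
None
```

I pushed the window up from beneath the yellow lip with the shut fingertips, to the clip. Then I pushed the lever over to its stop, pulled the arm clear and handed the job in at 16.4 s. `sign_off` gives no verdict.

- **Pointer:** it rose about 55 mm. The close-up wrist picture gave 54.5 mm to go, so it should stand within about 1–2 mm of the white line. The colour-blob heights put it 0.3 mm below the clip in the side view and 2.7 mm below in the top view. The top-view figure includes the clip's raised flank. A zoomed top picture taken just after the push instead showed the tip about a pixel above the line. All of these are inside the 6 mm limit.
- **Lever:** the ball stands at x of about 70 mm in the booth's frame, which means about 1.0 rad. In the last 3 mm it ran onto its stop and the wrist read about 50 N.
- **Window and clip after the lever push:** neither had measurably moved in the pictures.
- **Tin, can and tube:** nothing touched them that I could see. I checked them only by eye in the last pictures and did not measure them again.
- **Contact force:** the wrist force read only about 0.5–2.5 N while the fingers rested on the lip, close to its noise. The contact therefore rests on the window having moved with the fingers.
- **First approach:** a 45° tool tilt ran three joints (4, 5 and 6) onto their limits. I backed out and used a tilt of 62° below horizontal with the tool rolled a quarter turn.

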